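# Clear down the plating bench: pipette on the carousel, dishes stacked under the cover

## Task

Clear the bench after plating. First turn the pipette carousel by its top knob until its one empty hook is over the red mark on the base, then take the loose green-trimmed pipette out of its blue holder and hang it on that hook, upright all the while, leaving the hook over the mark. Layer all the closed dishes, in any order, flat into one stack centred on the round steel plate and finish with the black cover on top, knob up; do not disturb the other things on the bench.

Things in the scene. Friction and masses are not known exactly. Their poses are not given: they have to be found in the camera images.
- turret (a joint): angle of the carousel's turret on its base (rad), counter-clockwise from above; several full turns either way, light friction (0.1 N m), stays where it is left. At 0 the empty hook points straight away from the red front mark; at +pi or -pi it is exactly over the mark.
- turret_knob (a point): black fluted round knob on top of the turret, 44 mm diameter, 42 mm tall; the point is on the turning axis at the knob's mid-height (246 mm above the table). Five other pipettes, fixed to the turret, hang round it on a circle of 100 mm radius, 60 degrees apart, tops 257 mm above the table.
- free_hook (a point): the one empty hook of six: two white tines, 8 mm wide, 22 mm apart, with blue lips at their outer ends. Point: mid-gap on the tines' top face (140 mm up), where a hung pipette's axis belongs, 100 mm from the turning axis; x outward, z up. Lips stand 8 mm above the tines, 19 mm outward of the point. Open outward: bring the shaft in from outside, shoulder above the lips, then lower it onto the tines.
- front_mark (a point): the place where the empty hook's point must come: 100 mm from the turning axis, 140 mm above the table, over the red bar on the carousel's grey base. The base (210 mm diameter, 14 mm tall) is fixed; this point's -x axis points outward from the turning axis, z up.
- pipette_mid (a point): loose pipette, green trim, upright in the blue holder (70 x 70 x 50 mm, hole 18 mm wide, floor 5 mm up). Point: on its axis half-way up, 111 mm above the tip; z to the plunger. From the tip: shaft 14 mm wide to 105 mm (the shoulder), white handle 32 mm wide to 205, button 20 mm wide to 222 mm. Finger rest 10 mm wide sticks out 35 mm from the axis to its -x, 191 to 199 mm up. 0.12 kg.
- pipette: the same pipette; origin at its lower tip, same axes.
- plate_center (a point): centre of the top face of the round steel plate (130 mm diameter, 8 mm thick, fixed on the table), marked with a blue ring of 62 to 73 mm diameter; z up.
- cover_mid (a point): the loose black cover disc, 60 mm diameter and 10 mm thick, with an aluminium grip knob on top, 22 mm diameter, 24 mm tall; the point lies on its axis half-way up the whole (17 mm above its underside); z up. About 0.08 kg.
- cover: the same cover; origin at the centre of its underside.
- dish1_mid (a point): closed culture dish with red base and lid, white band between; a flat solid disc 60 mm diameter, 20 mm tall, 0.04 kg; the point is its centre, 10 mm above its underside; z along its axis. May be absent.
- dish1: the same dish; origin at the centre of its underside.
- dish2_mid (a point): closed culture dish with yellow base and lid, white band between; a flat solid disc 60 mm diameter, 20 mm tall, 0.04 kg; the point is its centre, 10 mm above its underside; z along its axis. May be absent.
- dish2: the same dish; origin at the centre of its underside.
- dish3_mid (a point): closed culture dish with orange base and lid, white band between; a flat solid disc 60 mm diameter, 20 mm tall, 0.04 kg; the point is its centre, 10 mm above its underside; z along its axis. May be absent.
- dish3: the same dish; origin at the centre of its underside.
- dish4_mid (a point): closed culture dish with blue base and lid, white band between; a flat solid disc 60 mm diameter, 20 mm tall, 0.04 kg; the point is its centre, 10 mm above its underside; z along its axis. May be absent.
- dish4: the same dish; origin at the centre of its underside.
- tip_box: bystander, not to be moved: orange pipette-tip box, 85 x 125 x 45 mm; origin at the centre of its underside.
- tube_rack: bystander, not to be moved: green tube rack, 70 x 160 x 28 mm; origin at the centre of its underside.
- reagent: bystander, not to be moved: amber bottle with blue cap, 64 mm diameter, 140 mm tall; origin at the centre of its underside.
- timer: bystander, not to be moved: white bench timer, 60 x 70 x 22 mm; origin at the centre of its underside.
- beaker: bystander, not to be moved: glass beaker, 70 mm diameter, 90 mm tall; origin at the centre of its underside.

How it is judged:
On the way, in this order (a step that is already met when the one before it is completed fails the run):
1. the empty hook is turned over the red front mark, before the pipette hangs there (horizontal distance between free_hook and front_mark below 0.025 m), for 0.3 s.
2. the pipette hangs on that hook over the mark, let go (horizontal distance between free_hook and front_mark below 0.025 m and horizontal distance between pipette_mid and free_hook below 0.009 m and z of pipette_mid in the frame of free_hook between 0.001 and 0.012 m and angle between pipette_mid's own z axis and vertical below 0.15 rad and contact force between the fingers and pipette below 0.05 N), for 0.3 s.
At the end, for the whole second after the job is handed in: Empty hook within 25 mm of the front mark; pipette axis within 9 mm of the hook point, shoulder on the tines, within 0.15 rad of upright. Dishes present and cover within 10 mm of the plate's centre, flat within 0.12 rad (dishes either way up), cover knob up above all dishes; all at rest (horizontal distance between free_hook and front_mark below 0.025 m and horizontal distance between pipette_mid and free_hook below 0.009 m and z of pipette_mid in the frame of free_hook between 0.001 and 0.012 m and angle between pipette_mid's own z axis and vertical below 0.15 rad and linear speed of each of pipette, cover, dish1, dish2, dish3, dish4 below 0.03 m/s and horizontal distance between each of cover_mid, dish1_mid, dish2_mid, dish3_mid, dish4_mid and plate_center below 0.01 m and angle between cover_mid's own z axis and vertical below 0.12 rad and angle between the z axis of each of dish1_mid, dish2_mid, dish3_mid, dish4_mid and the z axis of plate_center, either way round below 0.12 rad and z of each of dish1_mid, dish2_mid, dish3_mid, dish4_mid in the frame of cover_mid below -0.015 m); the robot touches nothing.
It fails at once if the pipette is laid or tipped over (more than 0.6 rad) (angle between pipette_mid's own z axis and vertical above 0.6 rad).
It fails at once if a bystander is moved by more than 40 mm (distance of any of tip_box, tube_rack, reagent, timer, beaker from where it was at the start of the episode above 0.04 m).
Of dish1, dish2, dish3, dish4 only 3 to 4 are there at a start; the rules pass over those that are not, and their reading is None.
At some moment in a run one of dish1, dish2, dish3, dish4, cover may be knocked a few centimetres aside while the robot is not near it.
It also fails if it takes over 210 s, if anything falls off the work surface, if the arm or the gripper's body presses on something with over 40 N, if the wrist force passes 120 N, or if a joint passes its speed limit or range.

## Robot

A 6-joint arm with a two-finger parallel gripper is mounted at the origin on the work surface. World frame = base frame: x ahead of the robot, y to its left, z up, the work surface at z = 0. Lengths are in m, angles in rad, forces in N, time in s.
With the tool pointing down it reaches from about 0.3 to 0.95 m from the base axis. Payload 3.1 kg.
Tool frame: the origin (TCP) lies on the mounting face of the last link; the fingertips stand 173 mm ahead of it and the grasp point (between the pads) lies 155 mm ahead of it; z points along the fingers, y is the line along which they close (so a half turn about z gives the same grasp; the last joint's range is limited). The gripper opens to 85 mm and grips with 20 to 120 N. Pads are 22 mm wide; open, the fingers measure 114 mm over their backs; the gripper's body (76 mm by 85 mm) begins 54 mm behind the grasp point. The pads swing forward as they close: fully open they stand 13 mm farther back than shut.
Start: joints at [1.097, 0.308, 1.634, -0, 1.2, -0.07], TCP at [0.246, 0.575, 0.405] pointing down, gripper open.
Joint ranges: [-3.06, 3.06], [-0.79, 1.96], [0.05, 2.63], [-1.19, 4.34], [0.05, 2.64], [-2.94, 2.94]. Speed limits (rad/s): [2.79, 2.79, 3.14, 3.14, 3.14, 3.14].

## Interface

Orientations are given as a unit quaternion [w, x, y, z].
In Python, from plant import manip gives the robot as it stands. The module is installed in compiled form; this text tells all that it offers.
- The arm moves only by the tool servo_tool, never from a script. Its argument "steps" is a list of rows, each an object of numbers: "dx", "dy", "dz": the shift along the world's x, y, z in units of 0.2 m (1.0 is 0.2 m); "rx", "ry", "rz": the turn, a rotation vector about the world's x, y, z in units of 30 degrees (1.0 is 30 degrees); "hand": the gripper's target within -1 to 1 (fully open at 1, half-way at 0, shut at -1). A call has 1 to 10 rows; each row shifts and turns the commanded pose from where the row before left it; what a row does not reach is not made up. A row lasts 1/8 s, in which the tool goes at most 62.5 mm and 10.7 degrees, less where a joint would pass 70% of its speed; a pose out of reach is approached as far as the arm can. A call with a number of a shift or a turn outside -1 to 1 is refused whole. A call with a gripper value outside its range is refused whole. The fingers move at their own pace and stop on an object; the grip force is fixed at half the most. Time passes only in rows, so rows that do not move let the fingers close. It gives the time, the measured TCP pose, the force, the opening and the grip force at its end, in the units of the state.
- manip.state(): the state, without advancing time (a new reading comes with each control period).
- manip.read_camera(name): name is "side" or "top"; returns the picture (420x560x3 uint8, blue, green, red); there is no depth.
- manip.camera_model(name): a dict with "camera_matrix" (3x3 intrinsics, pixels), "distortion" ([k1, k2, p1, p2, k3] as OpenCV has them; the pictures are not rectified), "camera_from_world" (4x4, takes a point from world to camera coordinates). Camera axes: x right, y down, z forward; pixel columns grow to the right and rows downward; lengths in m; the calibration is good to about 2 mm. A picture is of the moment at which its call begins. camera_model takes no time and is no camera call.
- manip.job_done(): hands the job in; it is judged then, once.
The state is a dict: "clock": time; "joint_pos": joint angles; "qvel": joint speeds; "joint_torque": joint torques, N m; "position": TCP position; "orientation": TCP orientation; "contact_force": force on the tool from outside, world axes, zero at the start; "torque": the same for the moment, N m; "width": finger opening in m; "grasp_force": force on a finger pad.
Only numpy, scipy, OpenCV 4.12 (cv2) and the standard library are available. Lean on these libraries where they do the work, as an engineer would, in place of code of your own. Each camera call takes 0.05 s, during which the arm holds its last target. There are 200 camera calls.

## Working session

There is one attempt and no reset: what is moved stays moved. The work goes in short steps, Python scripts to look and compute and a tool call to move; the robot and the scene stay as the last step left them, time stands still between calls to the robot, and variables do not carry over. Pictures are saved under pics/ and viewed, at most 14 in all, crops included, and the job is handed in when it is done.

Besides the shell and the picture viewer there is one more tool, called after ">>>" as a command line: name --argument value ..., lists and objects as JSON in quotes. servo_tool: Moves the arm, as the interface text tells. Shifts and turns lie within -1 to 1; 1 stands for 0.2 m of shift or 30 degrees of turn. Its arguments: {"type":"object","properties":{"steps":{"type":"array","items":{"type":"object","properties":{"dx":{"type":"number"},"dy":{"type":"number"},"dz":{"type":"number"},"rx":{"type":"number"},"ry":{"type":"number"},"rz":{"type":"number"},"hand":{"type":"number"}}}}},"required":["steps"]}

```bash
mkdir -p pics; cat > h.py <<'E'
import numpy as np, cv2
from plant import manip
def model(n):
    m=manip.camera_model(n); return np.array(m["camera_matrix"]),np.array(m["distortion"]),np.array(m["camera_from_world"])
def ray(n,u,v):
    K,D,T=model(n); p=cv2.undistortPoints(np.array([[[u,v]]],float),K,D)[0,0]
    R,t=T[:3,:3],T[:3,3]; return -R.T@t, R.T@np.array([p[0],p[1],1])
def onz(n,u,v,z):
    o,d=ray(n,u,v); return o+d*(z-o[2])/d[2]
def proj(n,P):
    K,D,T=model(n); return cv2.projectPoints(np.atleast_2d(np.array(P,float)),cv2.Rodrigues(T[:3,:3])[0],T[:3,3],K,D)[0][:,0]
def pic(n,f=None):
    im=manip.read_camera(n)
    if f: cv2.imwrite(f"pics/{f}.png",im)
    return im
E
python3 - <<'E'
from h import *
for n in("side","top"):
    pic(n,n+"0"); K,D,T=model(n); print(n,K[0,0],D,-T[:3,:3].T@T[:3,3],T[2,:3])
s=manip.state(); print(s)
E
```

```text
side 415.0434995286288 [0.03112521 0.         0.         0.         0.        ] [-0.00313975 -0.87284908  0.85223   ] [ 0.49148069  0.69172875 -0.52911064]
top 383.84358981978477 [-0.05376454  0.          0.          0.          0.        ] [0.50661687 0.02433629 1.16206504] [ 0.0896095  -0.00267971 -0.99597337]
{'clock': 0.1, 'joint_pos': array([ 1.09731141e+00,  3.08929954e-01,  1.63506428e+00, -2.70492638e-05,
        1.19969249e+00, -6.96789875e-02]), 'qvel': array([-0.00035726, -0.00106966, -0.0029141 ,  0.00067053,  0.00066518,
        0.00110252]), 'joint_torque': array([-2.97299284e-04, -4.16409838e+01, -2.77644682e+01, -1.69667919e-04,
        4.13950285e-03, -3.53577093e-05]), 'position': array([0.24541647, 0.57438305, 0.40355165]), 'orientation': array([-2.68735714e-04,  2.00529073e-01,  9.79687192e-01, -1.01203716e-03]), 'contact_force': array([ 0.67684241, -0.46199503,  0.41826938]), 'torque': array([-0.03161391,  0.00623377, -0.01084126]), 'grasp_force': 0.0, 'width': 0.08529944608808625}
```

View pics/top0.png

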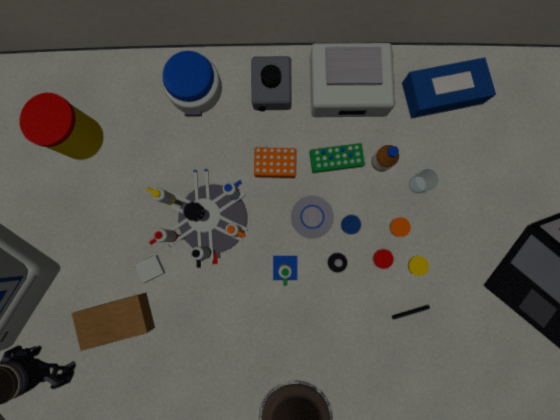

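View pics/side0.png

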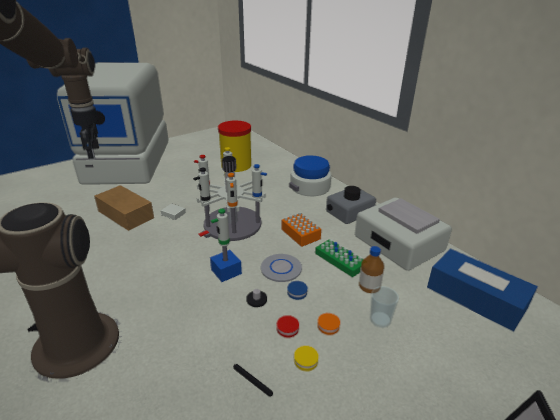

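The top view shows the carousel hub near (210,217), with the empty hook pointing up at (201,180) and the red mark near (216,258). The pipette in its holder is at (285,270), the plate at (312,216) and the cover at (338,262). All four dishes are present: blue (351,225), orange (400,227), red (383,259) and yellow (418,266).

```bash
cat >> h.py <<'E'
HSV={"red":((0,170,90),(6,255,255)),"yellow":((22,150,90),(35,255,255)),"orange":((8,170,120),(18,255,255)),"blue":((100,150,60),(125,255,255)),"green":((45,120,50),(85,255,255)),"black":((0,0,0),(180,255,45))}
def blobs(n,im,c,amin=30):
    h=cv2.cvtColor(im,cv2.COLOR_BGR2HSV); m=cv2.inRange(h,*HSV[c])
    if c=="red": m|=cv2.inRange(h,(174,170,90),(180,255,255))
    k,_,st,ce=cv2.connectedComponentsWithStats(m)
    return [(tuple(ce[i].round(1)),int(st[i,4]),tuple(int(a) for a in st[i,:4])) for i in range(1,k) if st[i,4]>=amin]
E
python3 - <<'E'
from h import *
im=cv2.imread("pics/top0.png")
z={"red":.02,"yellow":.02,"orange":.02,"blue":.02,"green":.21,"black":.01}
for c in z:
    for b in blobs("top",im,c,12):
        u,v=b[0]
        if 130<u<450 and 140<v<330: print(c,b,onz("top",u,v,z[c])[:2].round(3))
c=im[150:300,140:300]; cv2.imwrite("pics/topc.png",cv2.resize(c,None,fx=5,fy=4,interpolation=cv2.INTER_CUBIC)[:600,:800])
s=cv2.imread("pics/side0.png")[130:290,150:310]; cv2.imwrite("pics/sidec.png",cv2.resize(s,None,fx=3.7,fy=3.7,interpolation=cv2.INTER_CUBIC))
E
```

```text
red ((np.float64(157.7), np.float64(234.9)), 33, (155, 232, 6, 7)) [0.542 0.403]
red ((np.float64(152.2), np.float64(240.9)), 16, (150, 239, 6, 5)) [0.525 0.42 ]
red ((np.float64(383.0), np.float64(258.4)), 286, (374, 250, 19, 18)) [ 0.465 -0.267]
red ((np.float64(214.9), np.float64(258.8)), 33, (213, 253, 4, 11)) [0.47  0.231]
yellow ((np.float64(153.8), np.float64(192.0)), 65, (147, 188, 13, 9)) [0.672 0.417]
yellow ((np.float64(418.0), np.float64(265.5)), 326, (408, 256, 21, 20)) [ 0.442 -0.372]
orange ((np.float64(273.3), np.float64(161.3)), 587, (254, 148, 41, 27)) [0.761 0.056]
orange ((np.float64(400.4), np.float64(226.5)), 268, (392, 218, 18, 18)) [ 0.559 -0.323]
orange ((np.float64(230.0), np.float64(229.0)), 37, (227, 226, 7, 7)) [0.558 0.186]
orange ((np.float64(240.6), np.float64(233.8)), 13, (238, 232, 6, 4)) [0.543 0.155]
blue ((np.float64(392.6), np.float64(150.7)), 82, (388, 146, 10, 10)) [ 0.79  -0.308]
blue ((np.float64(237.4), np.float64(183.1)), 21, (235, 181, 6, 6)) [0.696 0.164]
blue ((np.float64(227.7), np.float64(187.2)), 36, (225, 184, 7, 7)) [0.683 0.193]
bl
[... 489 characters left out ...]
, 6)) [0.419 0.024]
black ((np.float64(178.5), np.float64(202.2)), 31, (175, 200, 8, 6)) [0.641 0.344]
black ((np.float64(194.9), np.float64(211.6)), 349, (184, 202, 25, 19)) [0.612 0.294]
black ((np.float64(207.0), np.float64(249.6)), 36, (203, 246, 8, 11)) [0.497 0.257]
black ((np.float64(195.4), np.float64(253.0)), 43, (192, 250, 8, 7)) [0.487 0.292]
black ((np.float64(336.6), np.float64(262.1)), 232, (328, 253, 19, 19)) [ 0.456 -0.13 ]
black ((np.float64(198.5), np.float64(263.0)), 28, (197, 260, 4, 7)) [0.458 0.282]
black ((np.float64(146.0), np.float64(311.6)), 281, (139, 294, 15, 37)) [0.315 0.439]
black ((np.float64(410.4), np.float64(311.6)), 150, (392, 305, 38, 14)) [ 0.306 -0.347]
```

View pics/topc.png

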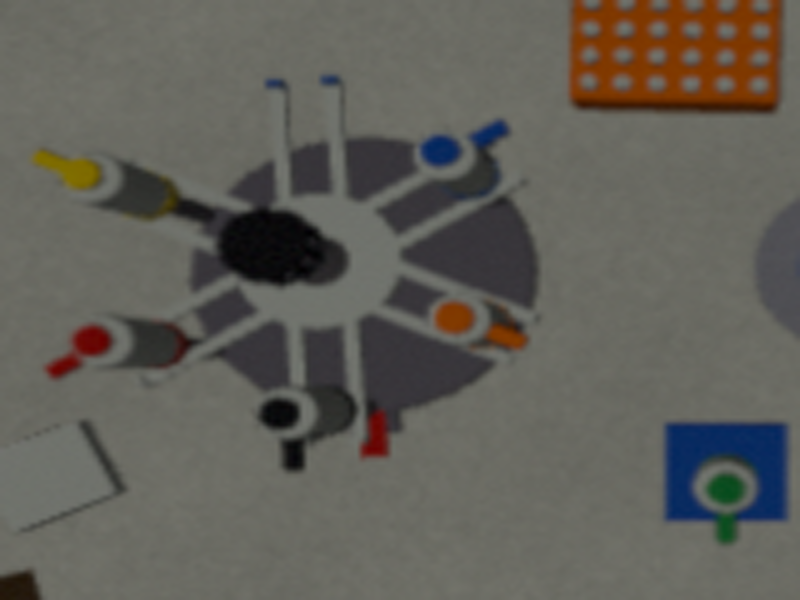

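View pics/sidec.png

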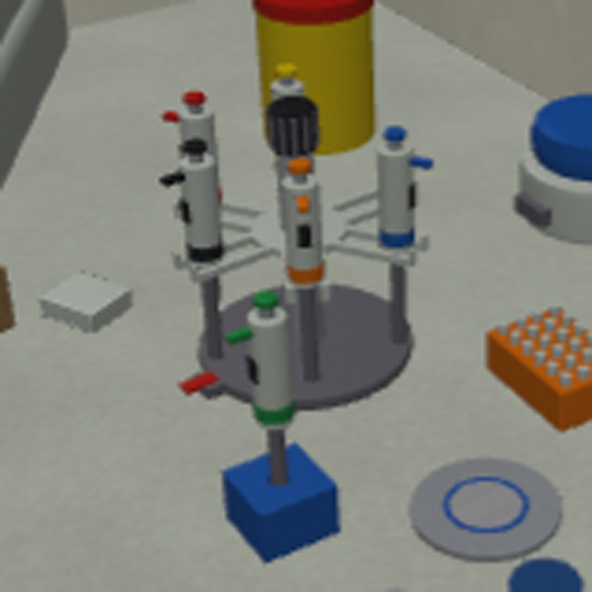

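```bash
python3 - <<'E'
from h import *
f=lambda x,y,z:onz("top",140+x/5-.4,150+y/4-.4,z)[:2]
print("knob",f(262,243,.267))
P=np.array([f(*p,.257) for p in((440,151),(454,317),(280,413),(92,341),(82,172))])
A=np.c_[2*P,np.ones(5)]; s=np.linalg.lstsq(A,(P**2).sum(1),rcond=None)[0]; c=s[:2]; r=np.sqrt(s[2]+c@c); print("pip axis",c,r)
print(np.degrees(np.arctan2(*(P-c).T[::-1])))
L=(f(276,82,.148)+f(331,79,.148))/2; print("lips",L-c,np.degrees(np.arctan2(*(L-c)[::-1])))
M=f(375,435,.014); print("mark",M-c,np.degrees(np.arctan2(*(M-c)[::-1])))
print("base",f(365,285,.014))
# pipette
im=cv2.imread("pics/top0.png")
print("pip btn",onz("top",284.6,271.8,.222+.005), "rest",onz("top",285,281.5,.204),"holder",onz("top",285.2,265.9+2,.05))
s=cv2.imread("pics/side0.png")
for c in("green","blue","red","yellow","orange","black"):print(c,[b for b in blobs("side",s,c,15) if 200<b[0][0]<360 and 200<b[0][1]<380])
# plate ring: blue loose
h=cv2.cvtColor(im,cv2.COLOR_BGR2HSV)[200:235,295:331]; m=cv2.inRange(h,(100,90,40),(125,255,255)); pts=cv2.findNonZero(m)
e=cv2.fitEllipse(pts); print(e,onz("top",e[0][0]+295,e[0][1]+200,.008))
E
```

```text
knob [0.59143624 0.24087752]
pip axis [0.59117651 0.24148098] 0.09964072234710056
[ -56.3027631  -116.00820625 -175.65703642  124.24909384   63.23389892]
lips [0.12088922 0.00699786] 3.3129586949637453
mark [-0.12009679 -0.00820061] -176.09371735655736
base [0.58301773 0.23963649]
pip btn [0.44351622 0.02517656 0.227     ] rest [0.41816896 0.02449329 0.204     ] holder [0.44267479 0.0234786  0.05      ]
green [((np.float64(221.5), np.float64(210.7)), 23, (219, 209, 6, 5)), ((np.float64(214.0), np.float64(220.1)), 21, (211, 218, 7, 5)), ((np.float64(224.0), np.float64(241.8)), 34, (219, 239, 10, 6)), ((np.float64(338.7), np.float64(261.5)), 461, (316, 245, 47, 32))]
blue [((np.float64(335.5), np.float64(246.7)), 24, (334, 242, 4, 10)), ((np.float64(225.8), np.float64(265.8)), 617, (211, 250, 30, 32)), ((np.float64(297.2), np.float64(288.0)), 200, (288, 282, 19, 13))]
red [((np.float64(203.3), np.float64(233.0)), 26, (199, 231, 10, 5)), ((np.float64(287.6), np.float64(323.9)), 286, (277, 316, 22, 17)), ((np.float64(288.2), np.float64(335.2)), 19, (281, 333, 16, 4))]
yellow [((np.float64(305.8), np.float64(357.0)), 436, (294, 346, 24, 25))]
orange [((np.float64(231.4), np.float64(204.3)), 19, (229, 203, 6, 4)), ((np.float64(301.7), np.float64(230.2)), 161, (282, 219, 39, 27)), ((np.float64(328.6), np.float64(321.4)), 288, (318, 313, 22, 17)), ((np.float64(327.2), np.float64(332.7)), 18, (322, 331, 12, 4))]
black [((np.float64(329.4), np.float64(206.9)), 32, (327, 204, 6, 7)), ((np.float64(256.6), np.float64(299.9)), 188, (247, 292, 20, 15))]
((16.925809860229492, 16.41887664794922), (22.497337341308594, 22.76462745666504), 109.9314956665039) [ 0.5932726 -0.0590113  0.008    ]
```

>>> servo_tool --steps '[{"dz": 0.25,"hand": 1},{"dz": 0.25,"hand": 1},{"dx": 0.216,"dy": -0.208,"hand": 1},{"dx": 0.216,"dy": -0.208,"hand": 1},{"dx": 0.216,"dy": -0.208,"hand": 1},{"dx": 0.216,"dy": -0.208,"hand": 1},{"dx": 0.216,"dy": -0.208,"hand": 1},{"dx": 0.216,"dy": -0.208,"hand": 1},{"dx": 0.216,"dy": -0.208,"hand": 1},{"dx": 0.216,"dy": -0.208,"hand": 1}]'

```text
invalid input
```

>>> servo_tool --steps '[{"dx": 0.0,"dy": 0.0,"dz": 0.25,"rx": 0.0,"ry": 0.0,"rz": 0.0,"hand": 1.0},{"dx": 0.0,"dy": 0.0,"dz": 0.25,"rx": 0.0,"ry": 0.0,"rz": 0.0,"hand": 1.0}]'

```text
clock: 0.35
position: [0.2455, 0.5745, 0.504]
orientation: [-0.001, 0.201, 0.98, -0.002]
contact_force: [0.2, 1.0, 0.8]
width: 0.0853
grasp_force: 0.0
```

>>> servo_tool --steps '[{"dx": 0.216,"dy": -0.208,"dz": 0,"rx": 0,"ry": 0,"rz": 0,"hand": 1},{"dx": 0.216,"dy": -0.208,"dz": 0,"rx": 0,"ry": 0,"rz": 0,"hand": 1},{"dx": 0.216,"dy": -0.208,"dz": 0,"rx": 0,"ry": 0,"rz": 0,"hand": 1},{"dx": 0.216,"dy": -0.208,"dz": 0,"rx": 0,"ry": 0,"rz": 0,"hand": 1},{"dx": 0.216,"dy": -0.208,"dz": 0,"rx": 0,"ry": 0,"rz": 0,"hand": 1},{"dx": 0.216,"dy": -0.208,"dz": 0,"rx": 0,"ry": 0,"rz": 0,"hand": 1},{"dx": 0.216,"dy": -0.208,"dz": 0,"rx": 0,"ry": 0,"rz": 0,"hand": 1},{"dx": 0.216,"dy": -0.208,"dz": 0,"rx": 0,"ry": 0,"rz": 0,"hand": 1},{"dx": 0,"dy": 0,"dz": 0,"rx": 0,"ry": 0,"rz": 0,"hand": 1}]'

```text
clock: 1.48
position: [0.5936, 0.2384, 0.5035]
orientation: [-0.0, 0.203, 0.979, -0.001]
contact_force: [-0.7, -0.4, -0.0]
width: 0.0854
grasp_force: 0.0
```

>>> servo_tool --steps '[{"dx": -0.012,"dy": 0.012,"dz": -0.2,"rx": 0,"ry": 0,"rz": 0,"hand": 1},{"dx": 0,"dy": 0,"dz": -0.2,"rx": 0,"ry": 0,"rz": 0,"hand": 1},{"dx": 0,"dy": 0,"dz": -0.1,"rx": 0,"ry": 0,"rz": 0,"hand": 1},{"dx": 0,"dy": 0,"dz": 0,"rx": 0,"ry": 0,"rz": 0,"hand": 0.2},{"dx": 0,"dy": 0,"dz": 0,"rx": 0,"ry": 0,"rz": 0,"hand": -0.3},{"dx": 0,"dy": 0,"dz": 0,"rx": 0,"ry": 0,"rz": 0,"hand": -0.3},{"dx": 0,"dy": 0,"dz": 0,"rx": 0,"ry": 0,"rz": 0,"hand": -0.3},{"dx": 0,"dy": 0,"dz": 0,"rx": 0,"ry": 0,"rz": 0,"hand": -0.3}]'

```text
clock: 2.48
position: [0.5889, 0.2436, 0.4076]
orientation: [0.001, 0.2, 0.98, -0.001]
contact_force: [-3.0, -3.7, 4.9]
width: 0.0426
grasp_force: 64.7
```

>>> servo_tool --steps '[{"dx": 0,"dy": 0,"dz": 0,"rx": 0,"ry": 0,"rz": -0.15,"hand": -0.3},{"dx": 0,"dy": 0,"dz": 0,"rx": 0,"ry": 0,"rz": -0.3,"hand": -0.3},{"dx": 0,"dy": 0,"dz": 0,"rx": 0,"ry": 0,"rz": -0.3,"hand": -0.3},{"dx": 0,"dy": 0,"dz": 0,"rx": 0,"ry": 0,"rz": -0.3,"hand": -0.3},{"dx": 0,"dy": 0,"dz": 0,"rx": 0,"ry": 0,"rz": -0.3,"hand": -0.3},{"dx": 0,"dy": 0,"dz": 0,"rx": 0,"ry": 0,"rz": -0.3,"hand": -0.3},{"dx": 0,"dy": 0,"dz": 0,"rx": 0,"ry": 0,"rz": -0.3,"hand": -0.3},{"dx": 0,"dy": 0,"dz": 0,"rx": 0,"ry": 0,"rz": -0.3,"hand": -0.3},{"dx": 0,"dy": 0,"dz": 0,"rx": 0,"ry": 0,"rz": -0.3,"hand": -0.3},{"dx": 0,"dy": 0,"dz": 0,"rx": 0,"ry": 0,"rz": -0.3,"hand": -0.3}]'

```text
clock: 3.72
position: [0.5903, 0.2441, 0.4076]
orientation: [0.001, 0.814, 0.581, 0.003]
contact_force: [4.3, -3.5, 1.7]
width: 0.0428
grasp_force: 64.5
```

>>> servo_tool --steps '[{"dx": 0,"dy": 0,"dz": 0,"rx": 0,"ry": 0,"rz": -0.3,"hand": -0.3},{"dx": 0,"dy": 0,"dz": 0,"rx": 0,"ry": 0,"rz": -0.3,"hand": -0.3},{"dx": 0,"dy": 0,"dz": 0,"rx": 0,"ry": 0,"rz": -0.3,"hand": -0.3},{"dx": 0,"dy": 0,"dz": 0,"rx": 0,"ry": 0,"rz": -0.3,"hand": -0.3},{"dx": 0,"dy": 0,"dz": 0,"rx": 0,"ry": 0,"rz": -0.3,"hand": -0.3},{"dx": 0,"dy": 0,"dz": 0,"rx": 0,"ry": 0,"rz": -0.3,"hand": -0.3},{"dx": 0,"dy": 0,"dz": 0,"rx": 0,"ry": 0,"rz": -0.3,"hand": -0.3},{"dx": 0,"dy": 0,"dz": 0,"rx": 0,"ry": 0,"rz": -0.3,"hand": -0.3},{"dx": 0,"dy": 0,"dz": 0,"rx": 0,"ry": 0,"rz": -0.3,"hand": -0.3},{"dx": 0,"dy": 0,"dz": 0,"rx": 0,"ry": 0,"rz": -0.3,"hand": -0.3}]'

```text
clock: 4.97
position: [0.591, 0.2425, 0.4076]
orientation: [0.001, 0.986, -0.164, 0.005]
contact_force: [3.7, -7.4, 0.5]
width: 0.0422
grasp_force: 64.3
```

>>> servo_tool --steps '[{"dx": 0,"dy": 0,"dz": 0,"rx": 0,"ry": 0,"rz": -0.15,"hand": -0.3},{"dx": 0,"dy": 0,"dz": 0,"rx": 0,"ry": 0,"rz": 0,"hand": -0.3},{"dx": 0,"dy": 0,"dz": 0,"rx": 0,"ry": 0,"rz": 0,"hand": -0.3},{"dx": 0,"dy": 0,"dz": 0,"rx": 0,"ry": 0,"rz": 0,"hand": -0.3}]'

```text
clock: 5.48
position: [0.5909, 0.2424, 0.4076]
orientation: [0.001, 0.98, -0.201, 0.004]
contact_force: [3.6, -8.3, 1.4]
width: 0.0425
grasp_force: 64.3
```

```bash
python3 - <<'E'
from h import *
im=pic("top","top1")
c=im[150:300,140:300]; cv2.imwrite("pics/topc1.png",cv2.resize(c,None,fx=5,fy=4,interpolation=cv2.INTER_CUBIC)[:600,:800])
s=manip.state();print(s["position"],s["orientation"],s["joint_pos"])
E
```

```text
[0.59093776 0.24237527 0.4076086 ] [ 5.96411234e-04  9.79578476e-01 -2.01012675e-01  4.42240813e-03] [ 0.32230383  0.32974095  1.59921092 -0.00584889  1.20558897  2.29995705]
```

View pics/topc1.png

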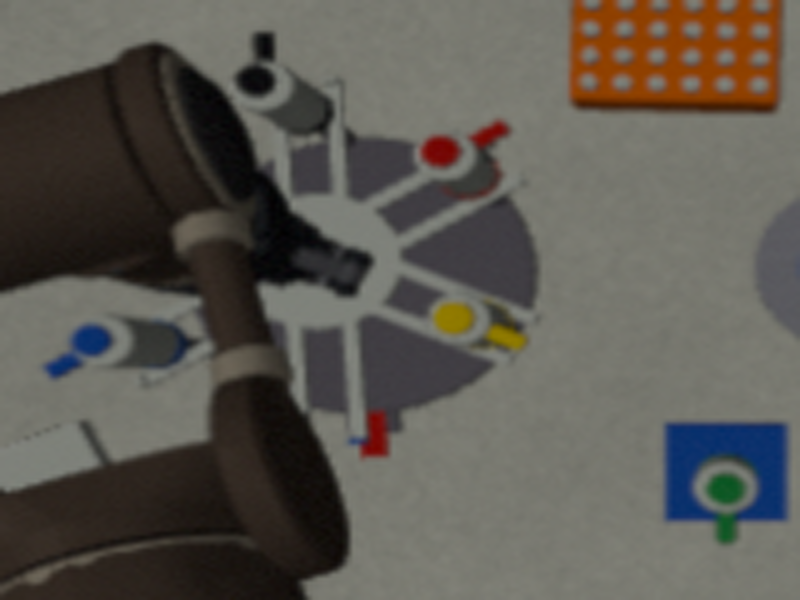

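The picture shows the blue lip of the empty hook at about (211,260), right beside the red mark. The red pipette sits where the blue one was, so the turn came out at 180°. I'll release the knob and go to the pipette.

>>> servo_tool --steps '[{"dx": 0,"dy": 0,"dz": 0,"rx": 0,"ry": 0,"rz": 0,"hand": 1},{"dx": 0,"dy": 0,"dz": 0,"rx": 0,"ry": 0,"rz": 0,"hand": 1},{"dx": 0,"dy": 0,"dz": 0,"rx": 0,"ry": 0,"rz": 0,"hand": 1},{"dx": 0,"dy": 0,"dz": 0.25,"rx": 0,"ry": 0,"rz": 0,"hand": 1},{"dx": 0,"dy": 0,"dz": 0.25,"rx": 0,"ry": 0,"rz": 0,"hand": 1},{"dx": -0.147,"dy": -0.217,"dz": 0,"rx": 0,"ry": 0,"rz": 0.154,"hand": 1},{"dx": -0.147,"dy": -0.217,"dz": 0,"rx": 0,"ry": 0,"rz": 0.154,"hand": 1},{"dx": -0.147,"dy": -0.217,"dz": 0,"rx": 0,"ry": 0,"rz": 0.154,"hand": 1},{"dx": -0.147,"dy": -0.217,"dz": 0,"rx": 0,"ry": 0,"rz": 0.154,"hand": 1},{"dx": -0.147,"dy": -0.217,"dz": 0,"rx": 0,"ry": 0,"rz": 0.154,"hand": 1}]'

```text
clock: 6.78
position: [0.4406, 0.0265, 0.505]
orientation: [0.0, 1.0, 0.002, 0.001]
contact_force: [0.9, -0.2, 0.4]
width: 0.0853
grasp_force: 0.0
```

```bash
python3 - <<'E'
from h import *
im=pic("top","top2")
c=im[150:300,140:300]; cv2.imwrite("pics/topc2.png",cv2.resize(c,None,fx=5,fy=4,interpolation=cv2.INTER_CUBIC)[:600,:800])
s=manip.state();print(s["clock"],s["position"],s["orientation"],s["joint_pos"])
# triangulate button from side0/top0
o1,d1=ray("top",284.6,271.8);o2,d2=ray("side",221.5,210.7)
t=np.linalg.lstsq(np.c_[d1,-d2],o2-o1,rcond=None)[0]; print(o1+d1*t[0],o2+d2*t[1])
E
```

```text
6.825 [0.43785436 0.02332267 0.50450914] [ 0.00260579  0.99999397  0.00125085 -0.00192694] [-0.04438055 -0.14839119  1.92337517 -0.00549205  1.3702238   1.52501799]
[0.44342765 0.02517774 0.22568751] [0.44360466 0.02508127 0.22567548]
```

View pics/topc2.png

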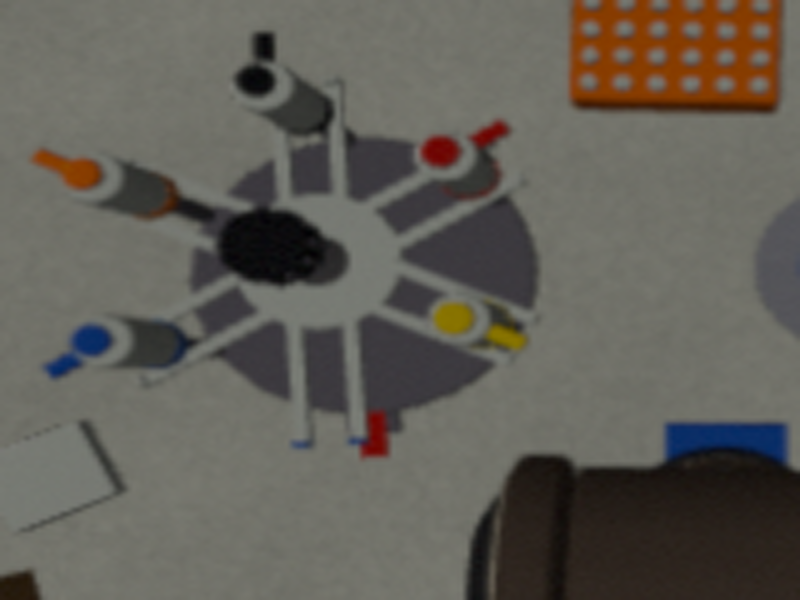

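The top view shows the hook lips at crop (302,443) and (357,440), about pixels (200,260) and (211,260), next to the red mark, and nothing is disturbed. I'll let the arm settle above the pipette before lowering.

>>> servo_tool --steps '[{"dx": 0,"dy": 0,"dz": 0,"rx": 0,"ry": 0,"rz": 0,"hand": 1},{"dx": 0,"dy": 0,"dz": 0,"rx": 0,"ry": 0,"rz": 0,"hand": 1},{"dx": 0,"dy": 0,"dz": 0,"rx": 0,"ry": 0,"rz": 0,"hand": 1}]'

```text
clock: 7.2
position: [0.4424, 0.0282, 0.5047]
orientation: [-0.0, 1.0, 0.0, 0.0]
contact_force: [0.2, -0.2, -0.0]
width: 0.0855
grasp_force: 0.0
```

```bash
python3 - <<'E'
from h import *
f=lambda x,y,z:onz("top",140+x/5-.4,150+y/4-.4,z)[:2]
C=np.array([.5912,.2412])
L=(f(302,443,.148)+f(357,440,.148))/2; d=L-C; r=np.linalg.norm(d); print(L,r,np.degrees(np.arctan2(d[1],d[0])),"hook",C+d/r*.1)
E
```

```text
[0.47120288 0.23290794] 0.1202832762149494 -176.04702336606957 hook [0.4914379  0.23430623]
```

>>> servo_tool --steps '[{"dx": 0.005,"dy": -0.015,"dz": -0.2,"rx": 0,"ry": 0,"rz": 0,"hand": 1},{"dx": 0,"dy": 0,"dz": -0.2,"rx": 0,"ry": 0,"rz": 0,"hand": 1},{"dx": 0,"dy": 0,"dz": -0.2,"rx": 0,"ry": 0,"rz": 0,"hand": 1},{"dx": 0,"dy": 0,"dz": -0.235,"rx": 0,"ry": 0,"rz": 0,"hand": 1},{"dx": 0,"dy": 0,"dz": 0,"rx": 0,"ry": 0,"rz": 0,"hand": 0.4},{"dx": 0,"dy": 0,"dz": 0,"rx": 0,"ry": 0,"rz": 0,"hand": 0},{"dx": 0,"dy": 0,"dz": 0,"rx": 0,"ry": 0,"rz": 0,"hand": -0.2},{"dx": 0,"dy": 0,"dz": 0,"rx": 0,"ry": 0,"rz": 0,"hand": -0.5},{"dx": 0,"dy": 0,"dz": 0,"rx": 0,"ry": 0,"rz": 0,"hand": -0.5},{"dx": 0,"dy": 0,"dz": 0,"rx": 0,"ry": 0,"rz": 0,"hand": -0.5}]'

```text
clock: 8.45
position: [0.4441, 0.0244, 0.3401]
orientation: [-0.0, 1.0, -0.001, 0.003]
contact_force: [-0.1, 0.8, 5.3]
width: 0.0307
grasp_force: 59.0
```

>>> servo_tool --steps '[{"dx": 0,"dy": 0,"dz": 0.05,"rx": 0,"ry": 0,"rz": 0,"hand": -0.5},{"dx": 0,"dy": 0,"dz": 0.1,"rx": 0,"ry": 0,"rz": 0,"hand": -0.5},{"dx": 0,"dy": 0,"dz": 0.1,"rx": 0,"ry": 0,"rz": 0,"hand": -0.5},{"dx": 0,"dy": 0,"dz": 0.1,"rx": 0,"ry": 0,"rz": 0,"hand": -0.5},{"dx": 0,"dy": 0,"dz": 0.02,"rx": 0,"ry": 0,"rz": 0,"hand": -0.5},{"dx": 0,"dy": 0,"dz": 0,"rx": 0,"ry": 0,"rz": 0,"hand": -0.5},{"dx": 0,"dy": 0,"dz": 0,"rx": 0,"ry": 0,"rz": 0,"hand": -0.5}]'

```text
clock: 9.32
position: [0.4423, 0.0243, 0.4107]
orientation: [-0.0, 1.0, -0.0, -0.001]
contact_force: [-0.1, 0.7, -1.3]
width: 0.0307
grasp_force: 59.4
```

```bash
python3 - <<'E'
from h import *
im=pic("side","side3")
s=manip.state();print(s["position"])
c=im[110:290,120:330]; cv2.imwrite("pics/sidec3.png",cv2.resize(c,None,fx=3.3,fy=3.3,interpolation=cv2.INTER_CUBIC))
E
```

```text
[0.44233271 0.02431654 0.41062278]
```

View pics/sidec3.png

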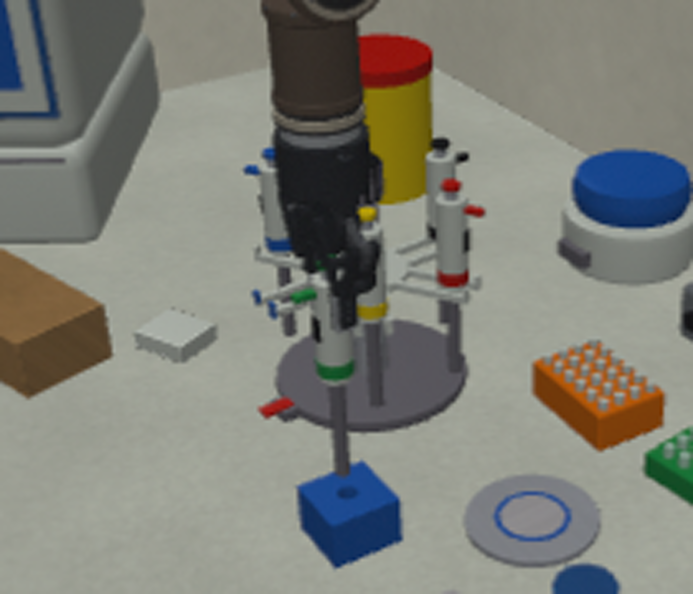

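The picture shows the pipette upright in the gripper, its tip clear above the blue holder, which hasn't moved. Next I'll carry it to a point outside the hook.

>>> servo_tool --steps '[{"dx": -0.01,"dy": 0.1,"dz": 0,"rx": 0,"ry": 0,"rz": 0,"hand": -0.5},{"dx": -0.01,"dy": 0.15,"dz": 0,"rx": 0,"ry": 0,"rz": 0,"hand": -0.5},{"dx": -0.01,"dy": 0.2,"dz": 0,"rx": 0,"ry": 0,"rz": 0,"hand": -0.5},{"dx": -0.01,"dy": 0.2,"dz": 0,"rx": 0,"ry": 0,"rz": 0,"hand": -0.5},{"dx": -0.01,"dy": 0.2,"dz": 0,"rx": 0,"ry": 0,"rz": 0,"hand": -0.5},{"dx": 0,"dy": 0.13,"dz": 0,"rx": 0,"ry": 0,"rz": 0,"hand": -0.5},{"dx": 0,"dy": 0.05,"dz": 0,"rx": 0,"ry": 0,"rz": 0,"hand": -0.5},{"dx": 0,"dy": 0,"dz": 0,"rx": 0,"ry": 0,"rz": 0,"hand": -0.5},{"dx": 0,"dy": 0,"dz": 0,"rx": 0,"ry": 0,"rz": 0,"hand": -0.5},{"dx": 0,"dy": 0,"dz": 0,"rx": 0,"ry": 0,"rz": 0,"hand": -0.5}]'

```text
clock: 10.62
position: [0.4329, 0.2295, 0.4116]
orientation: [0.0, 1.0, -0.001, -0.0]
contact_force: [0.4, -0.3, -1.5]
width: 0.0308
grasp_force: 59.7
```

```bash
python3 - <<'E'
from h import *
im=pic("side","side4")
s=manip.state();print(s["position"])
c=im[110:290,120:330]; cv2.imwrite("pics/sidec4.png",cv2.resize(c,None,fx=3.3,fy=3.3,interpolation=cv2.INTER_CUBIC))
# where should the tip and shoulder be for TCP-aligned pipette
p=s["position"]; print((proj("side",[[p[0],p[1],.075],[p[0],p[1],.18],[.4915,.2343,.14]])-[120,110])*3.3)
E
```

```text
[0.43290544 0.22956656 0.41168199]
[[237.18000275 372.50526322]
 [226.29692194 282.77646191]
 [282.03040116 298.62044576]]
```

View pics/sidec4.png

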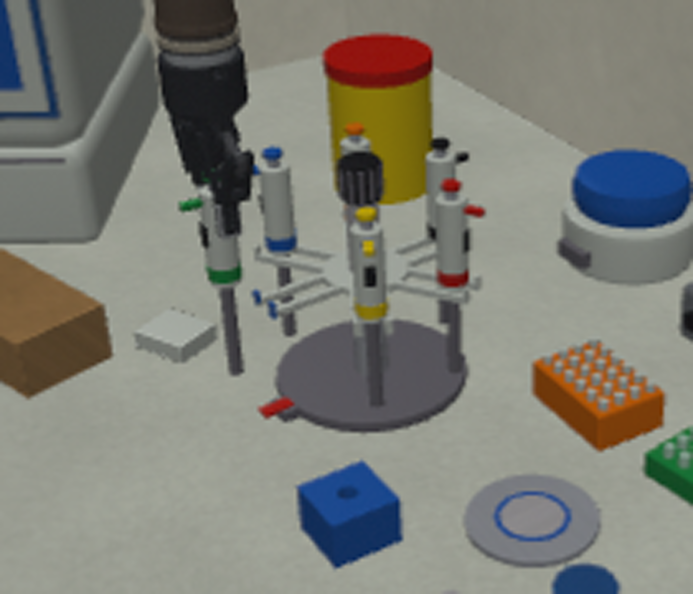

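The pipette tip is at crop (236,373), against a predicted (237,372), so the pipette is aligned with the tool. I'll bring it in over the hook.

>>> servo_tool --steps '[{"dx": 0.05,"dy": 0.024,"dz": 0,"rx": 0,"ry": 0,"rz": 0,"hand": -0.5},{"dx": 0.1,"dy": 0,"dz": 0,"rx": 0,"ry": 0,"rz": 0,"hand": -0.5},{"dx": 0.1,"dy": 0,"dz": 0,"rx": 0,"ry": 0,"rz": 0,"hand": -0.5},{"dx": 0.045,"dy": 0,"dz": 0,"rx": 0,"ry": 0,"rz": 0,"hand": -0.5},{"dx": 0,"dy": 0,"dz": 0,"rx": 0,"ry": 0,"rz": 0,"hand": -0.5},{"dx": 0,"dy": 0,"dz": 0,"rx": 0,"ry": 0,"rz": 0,"hand": -0.5},{"dx": 0,"dy": 0,"dz": 0,"rx": 0,"ry": 0,"rz": 0,"hand": -0.5}]'

```text
clock: 11.55
position: [0.4913, 0.2352, 0.4116]
orientation: [0.0, 1.0, -0.0, -0.0]
contact_force: [0.4, -0.2, -1.4]
width: 0.0308
grasp_force: 59.7
```

```bash
python3 - <<'E'
from h import *
im=pic("side","side5")
s=manip.state();print(s["position"],s["contact_force"])
c=im[140:270,150:310]; cv2.imwrite("pics/sidec5.png",cv2.resize(c,None,fx=4.5,fy=4.5,interpolation=cv2.INTER_CUBIC))
E
```

```text
[0.49129986 0.23516516 0.4116857 ] [-0.71701327 -0.78227403 -1.15433383]
```

View pics/sidec5.png

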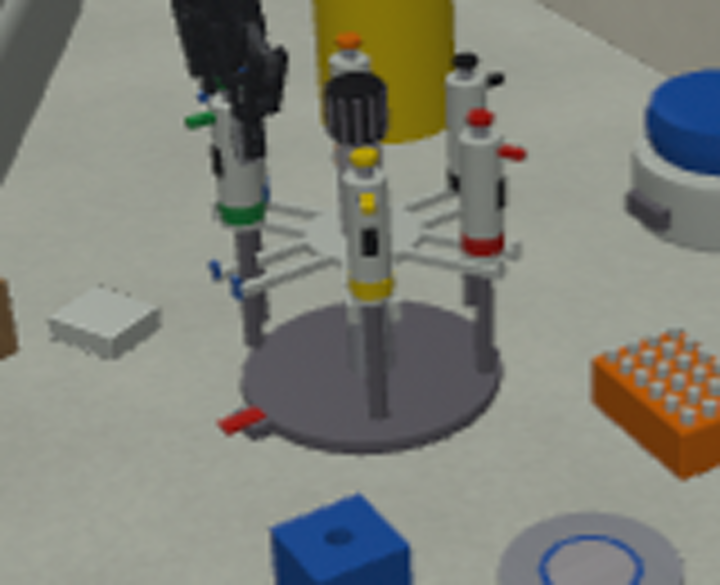

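The shaft stands between the tines and inside the lips, around crop (250,260), with no contact force. I'll lower it.

>>> servo_tool --steps '[{"dx": 0,"dy": 0,"dz": -0.08,"rx": 0,"ry": 0,"rz": 0,"hand": -0.5},{"dx": 0,"dy": 0,"dz": -0.08,"rx": 0,"ry": 0,"rz": 0,"hand": -0.5},{"dx": 0,"dy": 0,"dz": -0.03,"rx": 0,"ry": 0,"rz": 0,"hand": -0.5},{"dx": 0,"dy": 0,"dz": 0,"rx": 0,"ry": 0,"rz": 0,"hand": -0.5},{"dx": 0,"dy": 0,"dz": -0.012,"rx": 0,"ry": 0,"rz": 0,"hand": -0.5},{"dx": 0,"dy": 0,"dz": 0,"rx": 0,"ry": 0,"rz": 0,"hand": -0.5},{"dx": 0,"dy": 0,"dz": 0,"rx": 0,"ry": 0,"rz": 0,"hand": -0.5}]'

```text
clock: 12.48
position: [0.492, 0.2352, 0.3717]
orientation: [-0.0, 1.0, -0.0, 0.0]
contact_force: [0.6, -0.2, -0.7]
width: 0.0309
grasp_force: 59.7
```

>>> servo_tool --steps '[{"dx": 0,"dy": 0,"dz": -0.005,"rx": 0,"ry": 0,"rz": 0,"hand": -0.5},{"dx": 0,"dy": 0,"dz": 0,"rx": 0,"ry": 0,"rz": 0,"hand": -0.5},{"dx": 0,"dy": 0,"dz": 0,"rx": 0,"ry": 0,"rz": 0,"hand": 0},{"dx": 0,"dy": 0,"dz": 0,"rx": 0,"ry": 0,"rz": 0,"hand": 0.3},{"dx": 0,"dy": 0,"dz": 0,"rx": 0,"ry": 0,"rz": 0,"hand": 0.6},{"dx": 0,"dy": 0,"dz": 0,"rx": 0,"ry": 0,"rz": 0,"hand": 0.6},{"dx": 0,"dy": 0,"dz": 0,"rx": 0,"ry": 0,"rz": 0,"hand": 0.6},{"dx": 0,"dy": 0,"dz": 0,"rx": 0,"ry": 0,"rz": 0,"hand": 0.6}]'

```text
clock: 13.48
position: [0.4918, 0.2351, 0.3703]
orientation: [0.0, 1.0, -0.0, 0.0]
contact_force: [-0.3, -0.2, -0.0]
width: 0.0682
grasp_force: 0.0
```

>>> servo_tool --steps '[{"dx": 0,"dy": 0,"dz": 0.15,"rx": 0,"ry": 0,"rz": 0,"hand": 0.6},{"dx": 0,"dy": 0,"dz": 0.25,"rx": 0,"ry": 0,"rz": 0,"hand": 0.6},{"dx": 0,"dy": 0,"dz": 0.25,"rx": 0,"ry": 0,"rz": 0,"hand": 1},{"dx": -0.2,"dy": -0.2,"dz": 0,"rx": 0,"ry": 0,"rz": 0,"hand": 1},{"dx": 0,"dy": -0.3,"dz": 0,"rx": 0,"ry": 0,"rz": 0,"hand": 1},{"dx": 0,"dy": -0.3,"dz": 0,"rx": 0,"ry": 0,"rz": 0,"hand": 1},{"dx": 0,"dy": -0.3,"dz": 0,"rx": 0,"ry": 0,"rz": 0,"hand": 1},{"dx": 0,"dy": 0,"dz": 0,"rx": 0,"ry": 0,"rz": 0,"hand": 1},{"dx": 0,"dy": 0,"dz": 0,"rx": 0,"ry": 0,"rz": 0,"hand": 1}]'

```text
clock: 14.6
position: [0.4518, 0.0151, 0.5003]
orientation: [-0.0, 1.0, -0.001, 0.0]
contact_force: [-0.5, 0.3, -0.2]
width: 0.0856
grasp_force: 0.0
```

```bash
cat > look.py <<'E'
from h import *
import sys
t=pic("top","top_"+sys.argv[1]); s=pic("side","side_"+sys.argv[1])
for c,z in (("blue",.02),("orange",.02),("red",.02),("yellow",.02),("black",.01)):
    for b in blobs("top",t,c,100):
        u,v=b[0]
        if 290<u<450 and 190<v<330: print("top",c,b[1:],onz("top",u,v,z)[:2].round(4))
    for b in blobs("side",s,c,100):
        u,v=b[0]
        if 230<u<360 and 270<v<380: print("side",c,b,onz("side",u,v,z)[:2].round(4))
st=manip.state(); print(st["clock"],st["position"].round(4),st["joint_pos"].round(2))
E
python3 look.py 6; python3 - <<'E'
from h import *
a=cv2.imread("pics/top_6.png")[150:300,140:440]; b=cv2.imread("pics/side_6.png")[140:380,150:360]
a=cv2.resize(a,(750,375)); b=cv2.resize(b,(800,914))[:300]
cv2.imwrite("pics/c6.png",cv2.resize(cv2.imread("pics/side_6.png")[140:380,150:360],(525,600),interpolation=cv2.INTER_CUBIC))
f=blobs("top",cv2.imread("pics/top_6.png"),"green",12); print(f)
E
```

```text
top blue (258, (342, 216, 18, 18)) [ 0.5677 -0.1732]
side blue ((np.float64(297.2), np.float64(288.0)), 200, (288, 282, 19, 13)) [ 0.5684 -0.1743]
top orange (280, (391, 218, 20, 18)) [ 0.5586 -0.3222]
side orange ((np.float64(328.6), np.float64(321.4)), 287, (318, 313, 22, 17)) [ 0.5591 -0.3222]
top red (285, (374, 250, 19, 18)) [ 0.4648 -0.2672]
side red ((np.float64(287.6), np.float64(323.9)), 286, (277, 316, 22, 17)) [ 0.465  -0.2676]
top yellow (327, (408, 256, 21, 20)) [ 0.4421 -0.3715]
side yellow ((np.float64(305.7), np.float64(357.0)), 437, (294, 346, 24, 25)) [ 0.4393 -0.3757]
top black (4519, (249, 253, 98, 66)) [ 0.3884 -0.0077]
top black (145, (392, 305, 38, 14)) [ 0.3057 -0.3472]
side black ((np.float64(256.6), np.float64(299.9)), 187, (247, 292, 20, 15)) [ 0.4511 -0.1391]
14.7 [0.4518 0.0162 0.5002] [-0.06 -0.12  1.9   0.    1.35  1.51]
[((np.float64(335.8), np.float64(158.1)), 816, (310, 144, 54, 28)), ((np.float64(195.4), np.float64(253.9)), 38, (192, 251, 7, 7)), ((np.float64(197.6), np.float64(263.9)), 25, (196, 261, 4, 7))]
```

View pics/c6.png

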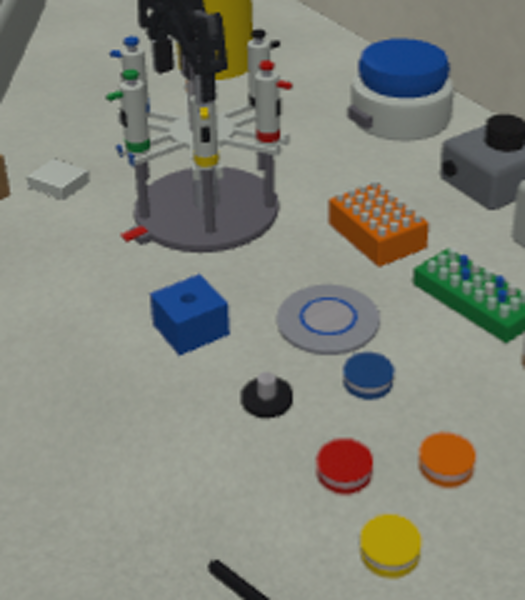

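The green pipette now hangs on the hook at crop (133,110), upright like its neighbours; its button is at top-view pixel (195,254). Step 2 is done. The dishes are where they were, so I'll start with the blue one.

>>> servo_tool --steps '[{"dx": 0.064,"dy": -0.105,"dz": -0.1,"rx": 0,"ry": 0,"rz": 0.333,"hand": 1},{"dx": 0.064,"dy": -0.105,"dz": -0.1,"rx": 0,"ry": 0,"rz": 0.333,"hand": 1},{"dx": 0.064,"dy": -0.105,"dz": -0.1,"rx": 0,"ry": 0,"rz": 0.333,"hand": 1},{"dx": 0.064,"dy": -0.105,"dz": -0.1,"rx": 0,"ry": 0,"rz": 0.333,"hand": 1},{"dx": 0.064,"dy": -0.105,"dz": -0.1,"rx": 0,"ry": 0,"rz": 0.333,"hand": 1},{"dx": 0.064,"dy": -0.105,"dz": -0.1,"rx": 0,"ry": 0,"rz": 0.333,"hand": 1},{"dx": 0.064,"dy": -0.105,"dz": -0.1,"rx": 0,"ry": 0,"rz": 0.333,"hand": 1},{"dx": 0.064,"dy": -0.105,"dz": -0.1,"rx": 0,"ry": 0,"rz": 0.333,"hand": 1},{"dx": 0.064,"dy": -0.105,"dz": -0.1,"rx": 0,"ry": 0,"rz": 0.333,"hand": 1},{"dx": 0,"dy": 0,"dz": 0,"rx": 0,"ry": 0,"rz": 0,"hand": 1}]'

```text
clock: 15.95
position: [0.5675, -0.1729, 0.318]
orientation: [-0.002, 0.708, 0.706, -0.001]
contact_force: [-1.0, 0.6, -0.3]
width: 0.0852
grasp_force: 0.0
```

>>> servo_tool --steps '[{"dx": 0,"dy": 0,"dz": 0,"rx": 0,"ry": 0,"rz": 0,"hand": 1},{"dx": 0,"dy": 0,"dz": 0,"rx": 0,"ry": 0,"rz": 0,"hand": 1}]'

```text
clock: 16.2
position: [0.5672, -0.1727, 0.3212]
orientation: [0.0, 0.708, 0.707, 0.0]
contact_force: [0.0, 0.3, 0.4]
width: 0.0852
grasp_force: 0.0
```

>>> servo_tool --steps '[{"dx": 0.004,"dy": -0.004,"dz": -0.25,"rx": 0,"ry": 0,"rz": 0,"hand": 1},{"dx": 0,"dy": 0,"dz": -0.25,"rx": 0,"ry": 0,"rz": 0,"hand": 1},{"dx": 0,"dy": 0,"dz": -0.2,"rx": 0,"ry": 0,"rz": 0,"hand": 1},{"dx": 0,"dy": 0,"dz": -0.07,"rx": 0,"ry": 0,"rz": 0,"hand": 1},{"dx": 0,"dy": 0,"dz": 0,"rx": 0,"ry": 0,"rz": 0,"hand": 0.6},{"dx": 0,"dy": 0,"dz": 0,"rx": 0,"ry": 0,"rz": 0,"hand": 0.4},{"dx": 0,"dy": 0,"dz": 0,"rx": 0,"ry": 0,"rz": 0,"hand": 0.2},{"dx": 0,"dy": 0,"dz": 0,"rx": 0,"ry": 0,"rz": 0,"hand": 0.2},{"dx": 0,"dy": 0,"dz": 0,"rx": 0,"ry": 0,"rz": 0,"hand": 0.2}]'

```text
clock: 17.32
position: [0.5694, -0.1752, 0.1693]
orientation: [0.002, 0.708, 0.706, 0.001]
contact_force: [-0.1, 0.5, 6.7]
width: 0.0582
grasp_force: 64.4
```

>>> servo_tool --steps '[{"dx": 0,"dy": 0,"dz": 0.1,"rx": 0,"ry": 0,"rz": 0,"hand": 0.2},{"dx": 0,"dy": 0,"dz": 0.15,"rx": 0,"ry": 0,"rz": 0,"hand": 0.2},{"dx": 0.04,"dy": 0.19,"dz": 0,"rx": 0,"ry": 0,"rz": 0,"hand": 0.2},{"dx": 0.04,"dy": 0.19,"dz": 0,"rx": 0,"ry": 0,"rz": 0,"hand": 0.2},{"dx": 0.04,"dy": 0.19,"dz": 0,"rx": 0,"ry": 0,"rz": 0,"hand": 0.2},{"dx": 0,"dy": 0,"dz": 0,"rx": 0,"ry": 0,"rz": 0,"hand": 0.2},{"dx": 0,"dy": 0,"dz": 0,"rx": 0,"ry": 0,"rz": 0,"hand": 0.2},{"dx": 0,"dy": 0,"dz": 0,"rx": 0,"ry": 0,"rz": 0,"hand": 0.2}]'

```text
clock: 18.32
position: [0.5917, -0.0617, 0.2167]
orientation: [0.0, 0.708, 0.706, 0.0]
contact_force: [-0.4, 0.2, 0.1]
width: 0.0582
grasp_force: 64.2
```

>>> servo_tool --steps '[{"dx": 0.008,"dy": 0.008,"dz": -0.1,"rx": 0,"ry": 0,"rz": 0,"hand": 0.2},{"dx": 0,"dy": 0,"dz": -0.07,"rx": 0,"ry": 0,"rz": 0,"hand": 0.2},{"dx": 0,"dy": 0,"dz": -0.02,"rx": 0,"ry": 0,"rz": 0,"hand": 0.2},{"dx": 0,"dy": 0,"dz": 0,"rx": 0,"ry": 0,"rz": 0,"hand": 0.2},{"dx": 0,"dy": 0,"dz": 0,"rx": 0,"ry": 0,"rz": 0,"hand": 0.2}]'

```text
clock: 18.95
position: [0.5932, -0.0592, 0.1776]
orientation: [-0.0, 0.708, 0.706, -0.0]
contact_force: [-1.4, 0.9, -0.5]
width: 0.0584
grasp_force: 64.1
```

>>> servo_tool --steps '[{"dx": 0,"dy": 0,"dz": 0,"rx": 0,"ry": 0,"rz": 0,"hand": 0.6},{"dx": 0,"dy": 0,"dz": 0,"rx": 0,"ry": 0,"rz": 0,"hand": 1},{"dx": 0,"dy": 0,"dz": 0,"rx": 0,"ry": 0,"rz": 0,"hand": 1},{"dx": 0,"dy": 0,"dz": 0.25,"rx": 0,"ry": 0,"rz": 0,"hand": 1},{"dx": 0,"dy": 0,"dz": 0.25,"rx": 0,"ry": 0,"rz": 0,"hand": 1},{"dx": -0.16,"dy": -0.26,"dz": 0,"rx": 0,"ry": 0,"rz": 0,"hand": 1},{"dx": -0.16,"dy": -0.26,"dz": 0,"rx": 0,"ry": 0,"rz": 0,"hand": 1},{"dx": -0.16,"dy": -0.26,"dz": 0,"rx": 0,"ry": 0,"rz": 0,"hand": 1},{"dx": -0.16,"dy": -0.26,"dz": 0,"rx": 0,"ry": 0,"rz": 0,"hand": 1},{"dx": 0,"dy": 0,"dz": 0,"rx": 0,"ry": 0,"rz": 0,"hand": 1}]'

```text
clock: 20.2
position: [0.4634, -0.2703, 0.2786]
orientation: [0.0, 0.71, 0.704, -0.0]
contact_force: [-0.2, 0.0, 0.3]
width: 0.0856
grasp_force: 0.0
```

```bash
python3 look.py 7
```

```text
top blue (375, (301, 205, 23, 23)) [ 0.5951 -0.059 ]
top orange (225, (391, 218, 20, 15)) [ 0.5637 -0.3223]
side orange ((np.float64(328.6), np.float64(321.4)), 288, (318, 313, 22, 17)) [ 0.5591 -0.3222]
top red (284, (374, 250, 19, 18)) [ 0.4648 -0.2669]
side red ((np.float64(287.6), np.float64(323.9)), 286, (277, 316, 22, 17)) [ 0.465  -0.2676]
side yellow ((np.float64(305.8), np.float64(357.0)), 436, (294, 346, 24, 25)) [ 0.4395 -0.3759]
top black (2623, (393, 233, 83, 64)) [ 0.4445 -0.4104]
top black (221, (328, 253, 19, 19)) [ 0.4555 -0.1304]
side black ((np.float64(283.9), np.float64(274.2)), 1467, (247, 243, 69, 64)) [ 0.579  -0.0944]
20.3 [ 0.4651 -0.2675  0.2784] [-0.6   0.3   1.93  0.    0.91 -0.6 ]
```

>>> servo_tool --steps '[{"dx": 0,"dy": 0,"dz": 0,"rx": 0,"ry": 0,"rz": 0,"hand": 1},{"dx": 0,"dy": 0,"dz": -0.25,"rx": 0,"ry": 0,"rz": 0,"hand": 1},{"dx": 0,"dy": 0,"dz": -0.2,"rx": 0,"ry": 0,"rz": 0,"hand": 1},{"dx": 0,"dy": 0,"dz": -0.1,"rx": 0,"ry": 0,"rz": 0,"hand": 1},{"dx": 0,"dy": 0,"dz": 0,"rx": 0,"ry": 0,"rz": 0,"hand": 0.6},{"dx": 0,"dy": 0,"dz": 0,"rx": 0,"ry": 0,"rz": 0,"hand": 0.4},{"dx": 0,"dy": 0,"dz": 0,"rx": 0,"ry": 0,"rz": 0,"hand": 0.2},{"dx": 0,"dy": 0,"dz": 0,"rx": 0,"ry": 0,"rz": 0,"hand": 0.2},{"dx": 0,"dy": 0,"dz": 0,"rx": 0,"ry": 0,"rz": 0,"hand": 0.2}]'

```text
clock: 21.42
position: [0.4659, -0.2673, 0.1694]
orientation: [0.001, 0.708, 0.706, 0.0]
contact_force: [0.9, 1.5, 4.7]
width: 0.0579
grasp_force: 64.7
```

>>> servo_tool --steps '[{"dx": 0,"dy": 0,"dz": 0.15,"rx": 0,"ry": 0,"rz": 0,"hand": 0.2},{"dx": 0,"dy": 0,"dz": 0.25,"rx": 0,"ry": 0,"rz": 0,"hand": 0.2},{"dx": 0.128,"dy": 0.208,"dz": 0,"rx": 0,"ry": 0,"rz": 0,"hand": 0.2},{"dx": 0.128,"dy": 0.208,"dz": 0,"rx": 0,"ry": 0,"rz": 0,"hand": 0.2},{"dx": 0.128,"dy": 0.208,"dz": 0,"rx": 0,"ry": 0,"rz": 0,"hand": 0.2},{"dx": 0.128,"dy": 0.208,"dz": 0,"rx": 0,"ry": 0,"rz": 0,"hand": 0.2},{"dx": 0.128,"dy": 0.208,"dz": 0,"rx": 0,"ry": 0,"rz": 0,"hand": 0.2},{"dx": 0,"dy": 0,"dz": 0,"rx": 0,"ry": 0,"rz": 0,"hand": 0.2},{"dx": 0,"dy": 0,"dz": 0,"rx": 0,"ry": 0,"rz": 0,"hand": 0.2},{"dx": 0,"dy": 0,"dz": 0,"rx": 0,"ry": 0,"rz": 0,"hand": 0.2}]'

```text
clock: 22.68
position: [0.5926, -0.0602, 0.248]
orientation: [-0.0, 0.708, 0.706, -0.0]
contact_force: [0.8, 0.6, 0.6]
width: 0.0583
grasp_force: 64.6
```

Lower by 0.05 m to 0.198.

>>> servo_tool --steps '[{"dx": 0.003,"dy": 0.005,"dz": -0.12,"rx": 0,"ry": 0,"rz": 0,"hand": 0.2},{"dx": 0,"dy": 0,"dz": -0.1,"rx": 0,"ry": 0,"rz": 0,"hand": 0.2},{"dx": 0,"dy": 0,"dz": -0.028,"rx": 0,"ry": 0,"rz": 0,"hand": 0.2},{"dx": 0,"dy": 0,"dz": 0,"rx": 0,"ry": 0,"rz": 0,"hand": 0.2},{"dx": 0,"dy": 0,"dz": 0,"rx": 0,"ry": 0,"rz": 0,"hand": 0.2},{"dx": 0,"dy": 0,"dz": 0,"rx": 0,"ry": 0,"rz": 0,"hand": 0.6},{"dx": 0,"dy": 0,"dz": 0,"rx": 0,"ry": 0,"rz": 0,"hand": 1},{"dx": 0,"dy": 0,"dz": 0,"rx": 0,"ry": 0,"rz": 0,"hand": 1}]'

```text
clock: 23.68
position: [0.5941, -0.058, 0.1988]
orientation: [0.0, 0.708, 0.706, 0.0]
contact_force: [0.1, -0.6, -0.8]
width: 0.0858
grasp_force: 0.0
```

>>> servo_tool --steps '[{"dx": 0,"dy": 0,"dz": 0.2,"rx": 0,"ry": 0,"rz": 0,"hand": 1},{"dx": 0,"dy": 0,"dz": 0.25,"rx": 0,"ry": 0,"rz": 0,"hand": 1},{"dx": -0.035,"dy": -0.264,"dz": 0,"rx": 0,"ry": 0,"rz": 0,"hand": 1},{"dx": -0.035,"dy": -0.264,"dz": 0,"rx": 0,"ry": 0,"rz": 0,"hand": 1},{"dx": -0.035,"dy": -0.264,"dz": 0,"rx": 0,"ry": 0,"rz": 0,"hand": 1},{"dx": -0.035,"dy": -0.264,"dz": 0,"rx": 0,"ry": 0,"rz": 0,"hand": 1},{"dx": -0.035,"dy": -0.264,"dz": 0,"rx": 0,"ry": 0,"rz": 0,"hand": 1},{"dx": 0,"dy": 0,"dz": 0,"rx": 0,"ry": 0,"rz": 0,"hand": 1},{"dx": 0,"dy": 0,"dz": 0,"rx": 0,"ry": 0,"rz": 0,"hand": 1}]'

```text
clock: 24.8
position: [0.5587, -0.3219, 0.2884]
orientation: [-0.001, 0.708, 0.706, 0.0]
contact_force: [0.4, 0.9, -0.7]
width: 0.0854
grasp_force: 0.0
```

```bash
python3 look.py 8
```

```text
top orange (282, (391, 218, 20, 18)) [ 0.5586 -0.3219]
side orange ((np.float64(328.6), np.float64(321.4)), 288, (318, 313, 22, 17)) [ 0.5591 -0.3222]
top red (297, (304, 206, 20, 19)) [ 0.5966 -0.0626]
side yellow ((np.float64(305.7), np.float64(357.0)), 437, (294, 346, 24, 25)) [ 0.4393 -0.3757]
top black (220, (328, 253, 19, 19)) [ 0.4555 -0.1307]
side black ((np.float64(256.6), np.float64(300.1)), 171, (247, 292, 20, 15)) [ 0.4506 -0.1398]
24.9 [ 0.5591 -0.3208  0.2884] [-0.59  0.47  1.67  0.    1.01 -0.59]
```

>>> servo_tool --steps '[{"dx": 0,"dy": 0,"dz": -0.25,"rx": 0,"ry": 0,"rz": 0,"hand": 1},{"dx": 0,"dy": 0,"dz": -0.22,"rx": 0,"ry": 0,"rz": 0,"hand": 1},{"dx": 0,"dy": 0,"dz": -0.127,"rx": 0,"ry": 0,"rz": 0,"hand": 1},{"dx": 0,"dy": 0,"dz": 0,"rx": 0,"ry": 0,"rz": 0,"hand": 0.6},{"dx": 0,"dy": 0,"dz": 0,"rx": 0,"ry": 0,"rz": 0,"hand": 0.4},{"dx": 0,"dy": 0,"dz": 0,"rx": 0,"ry": 0,"rz": 0,"hand": 0.2},{"dx": 0,"dy": 0,"dz": 0,"rx": 0,"ry": 0,"rz": 0,"hand": 0.2},{"dx": 0,"dy": 0,"dz": 0,"rx": 0,"ry": 0,"rz": 0,"hand": 0.2}]'

```text
clock: 25.9
position: [0.5593, -0.3224, 0.1703]
orientation: [0.001, 0.708, 0.706, 0.0]
contact_force: [0.4, 0.1, 2.4]
width: 0.0581
grasp_force: 64.7
```

```bash
python3 - <<'E'
from h import *
for b in blobs("top",cv2.imread("pics/top_8.png"),"red",200):
    print(b,onz("top",*b[0],.048))
print(manip.state()["position"])
E
```

```text
((np.float64(45.2), np.float64(118.5)), 2098, (20, 93, 51, 52)) [0.8994932  0.75124218 0.048     ]
((np.float64(313.4), np.float64(215.0)), 297, (304, 206, 20, 19)) [ 0.59436101 -0.06049413  0.048     ]
[ 0.5593301  -0.32236007  0.17029436]
```

>>> servo_tool --steps '[{"dx": 0,"dy": 0,"dz": 0.25,"rx": 0,"ry": 0,"rz": 0,"hand": 0.2},{"dx": 0,"dy": 0,"dz": 0.25,"rx": 0,"ry": 0,"rz": 0,"hand": 0.2},{"dx": 0.034,"dy": 0.2635,"dz": 0,"rx": 0,"ry": 0,"rz": 0,"hand": 0.2},{"dx": 0.034,"dy": 0.2635,"dz": 0,"rx": 0,"ry": 0,"rz": 0,"hand": 0.2},{"dx": 0.034,"dy": 0.2635,"dz": 0,"rx": 0,"ry": 0,"rz": 0,"hand": 0.2},{"dx": 0.034,"dy": 0.2635,"dz": 0,"rx": 0,"ry": 0,"rz": 0,"hand": 0.2},{"dx": 0.034,"dy": 0.2635,"dz": 0,"rx": 0,"ry": 0,"rz": 0,"hand": 0.2},{"dx": 0,"dy": 0,"dz": 0,"rx": 0,"ry": 0,"rz": 0,"hand": 0.2},{"dx": 0,"dy": 0,"dz": 0,"rx": 0,"ry": 0,"rz": 0,"hand": 0.2},{"dx": 0,"dy": 0,"dz": 0,"rx": 0,"ry": 0,"rz": 0,"hand": 0.2}]'

```text
clock: 27.15
position: [0.5929, -0.0598, 0.2694]
orientation: [0.0, 0.708, 0.706, -0.0]
contact_force: [0.4, 0.9, 0.0]
width: 0.0584
grasp_force: 64.5
```

>>> servo_tool --steps '[{"dx": 0.003,"dy": 0.004,"dz": -0.12,"rx": 0,"ry": 0,"rz": 0,"hand": 0.2},{"dx": 0,"dy": 0,"dz": -0.1,"rx": 0,"ry": 0,"rz": 0,"hand": 0.2},{"dx": 0,"dy": 0,"dz": -0.03,"rx": 0,"ry": 0,"rz": 0,"hand": 0.2},{"dx": 0,"dy": 0,"dz": 0,"rx": 0,"ry": 0,"rz": 0,"hand": 0.2},{"dx": 0,"dy": 0,"dz": 0,"rx": 0,"ry": 0,"rz": 0,"hand": 0.2},{"dx": 0,"dy": 0,"dz": 0,"rx": 0,"ry": 0,"rz": 0,"hand": 0.6},{"dx": 0,"dy": 0,"dz": 0,"rx": 0,"ry": 0,"rz": 0,"hand": 1},{"dx": 0,"dy": 0,"dz": 0,"rx": 0,"ry": 0,"rz": 0,"hand": 1}]'

```text
clock: 28.15
position: [0.5937, -0.0577, 0.2194]
orientation: [0.0, 0.708, 0.706, 0.0]
contact_force: [-1.1, -0.7, -0.9]
width: 0.0853
grasp_force: 0.0
```

>>> servo_tool --steps '[{"dx": 0,"dy": 0,"dz": 0.2,"rx": 0,"ry": 0,"rz": 0,"hand": 1},{"dx": 0,"dy": 0,"dz": 0.2,"rx": 0,"ry": 0,"rz": 0,"hand": 1},{"dx": -0.127,"dy": -0.262,"dz": 0,"rx": 0,"ry": 0,"rz": 0,"hand": 1},{"dx": -0.127,"dy": -0.262,"dz": 0,"rx": 0,"ry": 0,"rz": 0,"hand": 1},{"dx": -0.127,"dy": -0.262,"dz": 0,"rx": 0,"ry": 0,"rz": 0,"hand": 1},{"dx": -0.127,"dy": -0.262,"dz": 0,"rx": 0,"ry": 0,"rz": 0,"hand": 1},{"dx": -0.127,"dy": -0.262,"dz": 0,"rx": 0,"ry": 0,"rz": 0,"hand": 1},{"dx": -0.127,"dy": -0.262,"dz": 0,"rx": 0,"ry": 0,"rz": 0,"hand": 1},{"dx": 0,"dy": 0,"dz": 0,"rx": 0,"ry": 0,"rz": 0,"hand": 1},{"dx": 0,"dy": 0,"dz": 0,"rx": 0,"ry": 0,"rz": 0,"hand": 1}]'

```text
clock: 29.4
position: [0.441, -0.372, 0.2991]
orientation: [-0.0, 0.708, 0.706, 0.0]
contact_force: [-0.6, 0.5, 0.3]
width: 0.0853
grasp_force: 0.0
```

```bash
python3 look.py 9;python3 - <<'E'
from h import *
for b in blobs("top",cv2.imread("pics/top_9.png"),"orange",200):
    print(b[0],onz("top",*b[0],.068)) if b[0][1]>190 else 0
E
```

```text
top orange (297, (304, 205, 20, 19)) [ 0.5986 -0.0639]
top yellow (327, (408, 256, 21, 20)) [ 0.4421 -0.3715]
side yellow ((np.float64(305.7), np.float64(357.0)), 437, (294, 346, 24, 25)) [ 0.4393 -0.3757]
top black (227, (328, 253, 19, 19)) [ 0.4558 -0.1304]
top black (150, (392, 305, 38, 14)) [ 0.3057 -0.3469]
side black ((np.float64(307.6), np.float64(293.5)), 1444, (280, 266, 57, 63)) [ 0.586  -0.2012]
side black ((np.float64(256.7), np.float64(300.1)), 170, (247, 292, 20, 15)) [ 0.4509 -0.1399]
29.5 [ 0.4416 -0.371   0.2991] [-0.77  0.34  1.83  0.    0.98 -0.77]
(np.float64(313.8), np.float64(214.3)) [ 0.5947806  -0.06015357  0.068     ]
```

Orange sits at (0.595, -0.060) on the stack. Now I'll pick up yellow, lowering 0.130 m.

>>> servo_tool --steps '[{"dx": 0,"dy": 0,"dz": -0.25,"rx": 0,"ry": 0,"rz": 0,"hand": 1},{"dx": 0,"dy": 0,"dz": -0.25,"rx": 0,"ry": 0,"rz": 0,"hand": 1},{"dx": 0,"dy": 0,"dz": -0.148,"rx": 0,"ry": 0,"rz": 0,"hand": 1},{"dx": 0,"dy": 0,"dz": 0,"rx": 0,"ry": 0,"rz": 0,"hand": 0.6},{"dx": 0,"dy": 0,"dz": 0,"rx": 0,"ry": 0,"rz": 0,"hand": 0.4},{"dx": 0,"dy": 0,"dz": 0,"rx": 0,"ry": 0,"rz": 0,"hand": 0.2},{"dx": 0,"dy": 0,"dz": 0,"rx": 0,"ry": 0,"rz": 0,"hand": 0.2},{"dx": 0,"dy": 0,"dz": 0,"rx": 0,"ry": 0,"rz": 0,"hand": 0.2},{"dx": 0,"dy": 0,"dz": 0.2,"rx": 0,"ry": 0,"rz": 0,"hand": 0.2},{"dx": 0,"dy": 0,"dz": 0.2,"rx": 0,"ry": 0,"rz": 0,"hand": 0.2}]'

```text
clock: 30.75
position: [0.4408, -0.372, 0.2501]
orientation: [-0.001, 0.708, 0.706, -0.0]
contact_force: [0.4, -0.5, -0.9]
width: 0.0581
grasp_force: 64.5
```

>>> servo_tool --steps '[{"dx": 0,"dy": 0,"dz": 0.2,"rx": 0,"ry": 0,"rz": 0,"hand": 0.2},{"dx": 0.126,"dy": 0.26,"dz": 0,"rx": 0,"ry": 0,"rz": 0,"hand": 0.2},{"dx": 0.126,"dy": 0.26,"dz": 0,"rx": 0,"ry": 0,"rz": 0,"hand": 0.2},{"dx": 0.126,"dy": 0.26,"dz": 0,"rx": 0,"ry": 0,"rz": 0,"hand": 0.2},{"dx": 0.126,"dy": 0.26,"dz": 0,"rx": 0,"ry": 0,"rz": 0,"hand": 0.2},{"dx": 0.126,"dy": 0.26,"dz": 0,"rx": 0,"ry": 0,"rz": 0,"hand": 0.2},{"dx": 0.126,"dy": 0.26,"dz": 0,"rx": 0,"ry": 0,"rz": 0,"hand": 0.2},{"dx": 0,"dy": 0,"dz": 0,"rx": 0,"ry": 0,"rz": 0,"hand": 0.2},{"dx": 0,"dy": 0,"dz": 0,"rx": 0,"ry": 0,"rz": 0,"hand": 0.2},{"dx": 0,"dy": 0,"dz": 0,"rx": 0,"ry": 0,"rz": 0,"hand": 0.2}]'

```text
clock: 32.0
position: [0.5918, -0.0614, 0.2895]
orientation: [-0.0, 0.708, 0.706, -0.0]
contact_force: [-0.2, 0.0, 0.1]
width: 0.0582
grasp_force: 64.5
```

>>> servo_tool --steps '[{"dx": 0.007,"dy": 0.01,"dz": -0.12,"rx": 0,"ry": 0,"rz": 0,"hand": 0.2},{"dx": 0,"dy": 0,"dz": -0.1,"rx": 0,"ry": 0,"rz": 0,"hand": 0.2},{"dx": 0,"dy": 0,"dz": -0.035,"rx": 0,"ry": 0,"rz": 0,"hand": 0.2},{"dx": 0,"dy": 0,"dz": 0,"rx": 0,"ry": 0,"rz": 0,"hand": 0.2},{"dx": 0,"dy": 0,"dz": 0,"rx": 0,"ry": 0,"rz": 0,"hand": 0.2},{"dx": 0,"dy": 0,"dz": 0,"rx": 0,"ry": 0,"rz": 0,"hand": 0.6},{"dx": 0,"dy": 0,"dz": 0,"rx": 0,"ry": 0,"rz": 0,"hand": 1},{"dx": 0,"dy": 0,"dz": 0,"rx": 0,"ry": 0,"rz": 0,"hand": 1},{"dx": 0,"dy": 0,"dz": 0.2,"rx": 0,"ry": 0,"rz": 0,"hand": 1},{"dx": 0,"dy": 0,"dz": 0.2,"rx": 0,"ry": 0,"rz": 0,"hand": 1}]'

```text
clock: 33.25
position: [0.5934, -0.0581, 0.3187]
orientation: [-0.001, 0.708, 0.706, -0.001]
contact_force: [0.8, 0.9, -0.4]
width: 0.0851
grasp_force: 0.0
```

```bash
python3 look.py 10;python3 - <<'E'
from h import *
t=cv2.imread("pics/top_10.png")
for b in blobs("top",t,"yellow",200): print(b,onz("top",*b[0],.088))
print(onz("top",337,262,.008),onz("side",256.6,300,.008))
c=cv2.resize(t[200:290,290:420],None,fx=6,fy=6,interpolation=cv2.INTER_CUBIC); cv2.imwrite("pics/c10.png",c)
g=cv2.cvtColor(t,cv2.COLOR_BGR2GRAY)[250:275,325:350]; m=(g<60).astype(np.uint8)
ct=max(cv2.findContours(m,0,2)[0],key=cv2.contourArea); print((cv2.minEnclosingCircle(ct)))
E
```

```text
top black (1914, (299, 172, 67, 68)) [ 0.6383 -0.1144]
top black (176, (294, 214, 11, 22)) [ 0.5713 -0.0208]
top black (168, (350, 222, 9, 22)) [ 0.5425 -0.1851]
top black (143, (392, 305, 37, 14)) [ 0.3057 -0.3469]
side black ((np.float64(256.5), np.float64(299.9)), 181, (247, 292, 20, 15)) [ 0.4508 -0.139 ]
33.35 [ 0.5962 -0.0585  0.3242] [-0.17  0.34  1.76  0.    1.02 -0.17]
[ 0.45572684 -0.13160632  0.008     ] [ 0.45193433 -0.13771462  0.008     ]
((12.0, 12.5), 16.620868682861328)
```

View pics/c10.png

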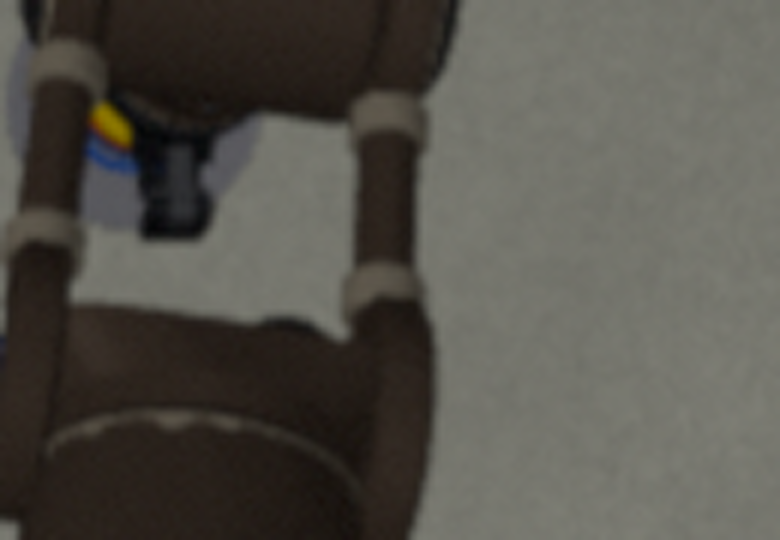

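The arm hides the stack in the top view; only a sliver of the yellow lid shows at crop (112,125). In the side view the cover hasn't moved. I'll measure its knob from the earlier unobstructed top picture and go above it.

>>> servo_tool --steps '[{"dx": -0.23,"dy": -0.121,"dz": 0,"rx": 0,"ry": 0,"rz": 0,"hand": 1},{"dx": -0.23,"dy": -0.121,"dz": 0,"rx": 0,"ry": 0,"rz": 0,"hand": 1},{"dx": -0.23,"dy": -0.121,"dz": 0,"rx": 0,"ry": 0,"rz": 0,"hand": 1},{"dx": 0,"dy": 0,"dz": 0,"rx": 0,"ry": 0,"rz": 0,"hand": 1},{"dx": 0,"dy": 0,"dz": 0,"rx": 0,"ry": 0,"rz": 0,"hand": 1},{"dx": 0,"dy": 0,"dz": 0,"rx": 0,"ry": 0,"rz": 0,"hand": 1}]'

```text
clock: 34.1
position: [0.457, -0.1305, 0.3189]
orientation: [0.001, 0.708, 0.707, 0.0]
contact_force: [0.4, -0.4, 0.2]
width: 0.0855
grasp_force: 0.0
```

```bash
python3 look.py 11;python3 - <<'E'
from h import *
t=cv2.imread("pics/top_9.png"); g=cv2.cvtColor(t,cv2.COLOR_BGR2GRAY).astype(int)
w=g[257:268,332:344]; print(w)
t=cv2.imread("pics/top_11.png")
for b in blobs("top",t,"yellow",200): print(b,onz("top",*b[0],.088))
E
```

```text
top yellow (341, (305, 204, 21, 21)) [ 0.5998 -0.0663]
top black (2887, (328, 236, 81, 73)) [ 0.4248 -0.2207]
top black (356, (385, 304, 45, 25)) [ 0.2997 -0.3125]
side black ((np.float64(256.5), np.float64(300.0)), 178, (247, 292, 20, 15)) [ 0.4506 -0.1393]
34.2 [ 0.4568 -0.1304  0.3188] [-0.37  0.13  2.05  0.    0.96 -0.37]
[[ 8 10 12 11 12 10 13 11 10 13  9 13]
 [15 11 11 16 20 26 24 22 12  9 11 10]
 [13 10 19 32 49 62 66 59 45 24 10 10]
 [11 14 28 52 73 82 87 85 76 55 23 13]
 [12 17 42 69 85 90 91 90 88 74 35 13]
 [10 23 49 76 89 91 91 89 89 80 50 20]
 [13 25 51 77 89 92 90 91 90 81 54 17]
 [ 6 20 41 69 88 91 91 92 90 76 43 19]
 [15 12 23 47 72 84 89 89 82 60 28 11]
 [12 13 15 22 42 60 65 65 54 31 11 12]
 [13 12 11 12 17 22 26 25 19 15 11 10]]
((np.float64(314.6), np.float64(213.9)), 341, (305, 204, 21, 21)) [ 0.59426902 -0.06087865  0.088     ]
```

>>> servo_tool --steps '[{"dx": -0.006,"dy": -0.003,"dz": -0.25,"rx": 0,"ry": 0,"rz": 0,"hand": 1},{"dx": 0,"dy": 0,"dz": -0.25,"rx": 0,"ry": 0,"rz": 0,"hand": 0.6},{"dx": 0,"dy": 0,"dz": -0.164,"rx": 0,"ry": 0,"rz": 0,"hand": 0.2},{"dx": 0,"dy": 0,"dz": 0,"rx": 0,"ry": 0,"rz": 0,"hand": 0},{"dx": 0,"dy": 0,"dz": 0,"rx": 0,"ry": 0,"rz": 0,"hand": -0.2},{"dx": 0,"dy": 0,"dz": 0,"rx": 0,"ry": 0,"rz": 0,"hand": -0.4},{"dx": 0,"dy": 0,"dz": 0,"rx": 0,"ry": 0,"rz": 0,"hand": -0.7},{"dx": 0,"dy": 0,"dz": 0,"rx": 0,"ry": 0,"rz": 0,"hand": -0.7},{"dx": 0,"dy": 0,"dz": 0,"rx": 0,"ry": 0,"rz": 0,"hand": -0.7}]'

```text
clock: 35.33
position: [0.4553, -0.1316, 0.1873]
orientation: [0.001, 0.708, 0.706, 0.001]
contact_force: [-1.1, 1.6, 6.8]
width: 0.0198
grasp_force: 58.9
```

>>> servo_tool --steps '[{"dx": 0,"dy": 0,"dz": 0.2,"rx": 0,"ry": 0,"rz": 0,"hand": -0.7},{"dx": 0,"dy": 0,"dz": 0.25,"rx": 0,"ry": 0,"rz": 0,"hand": -0.7},{"dx": 0,"dy": 0,"dz": 0.2,"rx": 0,"ry": 0,"rz": 0,"hand": -0.7},{"dx": 0.23,"dy": 0.12,"dz": 0,"rx": 0,"ry": 0,"rz": 0,"hand": -0.7},{"dx": 0.23,"dy": 0.12,"dz": 0,"rx": 0,"ry": 0,"rz": 0,"hand": -0.7},{"dx": 0.23,"dy": 0.12,"dz": 0,"rx": 0,"ry": 0,"rz": 0,"hand": -0.7},{"dx": 0,"dy": 0,"dz": 0,"rx": 0,"ry": 0,"rz": 0,"hand": -0.7},{"dx": 0,"dy": 0,"dz": 0,"rx": 0,"ry": 0,"rz": 0,"hand": -0.7},{"dx": 0,"dy": 0,"dz": 0,"rx": 0,"ry": 0,"rz": 0,"hand": -0.7}]'

```text
clock: 36.45
position: [0.5913, -0.0599, 0.3155]
orientation: [-0.001, 0.708, 0.706, -0.001]
contact_force: [-0.1, -0.1, -0.5]
width: 0.0198
grasp_force: 59.0
```

```bash
python3 look.py 12; python3 - <<'E'
from h import *
c=cv2.resize(cv2.imread("pics/side_12.png")[190:320,220:360],None,fx=4.5,fy=4.5,interpolation=cv2.INTER_CUBIC); cv2.imwrite("pics/c12.png",c)
E
```

```text
top black (2069, (295, 173, 72, 64)) [ 0.6311 -0.1091]
top black (167, (351, 224, 9, 21)) [ 0.5401 -0.1869]
top black (142, (392, 305, 37, 14)) [ 0.3057 -0.3469]
36.55 [ 0.5916 -0.06    0.3158] [-0.17  0.35  1.78 -0.    1.02 -0.17]
```

View pics/c12.png

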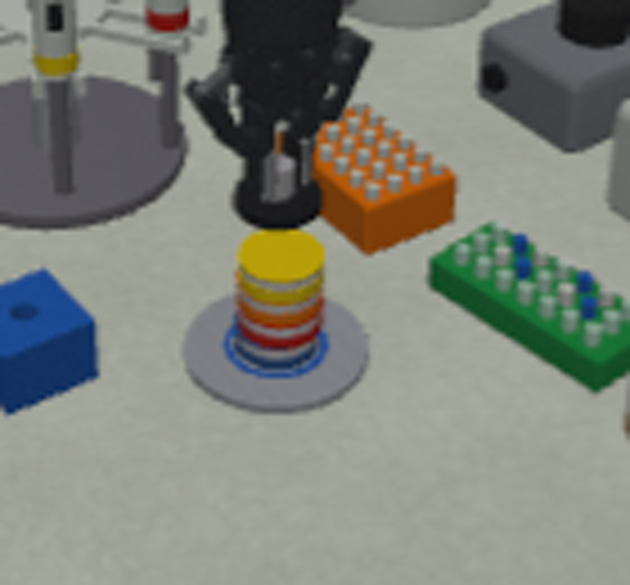

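The stack is neat and centred inside the blue ring, around crop (280,300), with the cover held level above it at (277,205). I'll lower the cover and release it.

>>> servo_tool --steps '[{"dx": 0.01,"dy": 0.002,"dz": -0.1,"rx": 0,"ry": 0,"rz": 0,"hand": -0.7},{"dx": 0,"dy": 0,"dz": -0.07,"rx": 0,"ry": 0,"rz": 0,"hand": -0.7},{"dx": 0,"dy": 0,"dz": -0.028,"rx": 0,"ry": 0,"rz": 0,"hand": -0.7},{"dx": 0,"dy": 0,"dz": 0,"rx": 0,"ry": 0,"rz": 0,"hand": -0.7},{"dx": 0,"dy": 0,"dz": 0,"rx": 0,"ry": 0,"rz": 0,"hand": -0.7}]'

```text
clock: 37.17
position: [0.5945, -0.0589, 0.2757]
orientation: [-0.0, 0.708, 0.706, -0.0]
contact_force: [0.2, 0.2, -1.0]
width: 0.0199
grasp_force: 58.9
```

>>> servo_tool --steps '[{"dx": 0,"dy": 0,"dz": -0.004,"rx": 0,"ry": 0,"rz": 0,"hand": -0.7},{"dx": 0,"dy": 0,"dz": 0,"rx": 0,"ry": 0,"rz": 0,"hand": -0.7},{"dx": 0,"dy": 0,"dz": 0,"rx": 0,"ry": 0,"rz": 0,"hand": -0.2},{"dx": 0,"dy": 0,"dz": 0,"rx": 0,"ry": 0,"rz": 0,"hand": 0.2},{"dx": 0,"dy": 0,"dz": 0,"rx": 0,"ry": 0,"rz": 0,"hand": 0.2},{"dx": 0,"dy": 0,"dz": 0,"rx": 0,"ry": 0,"rz": 0,"hand": 0.2},{"dx": 0,"dy": 0,"dz": 0.15,"rx": 0,"ry": 0,"rz": 0,"hand": 0.2},{"dx": 0,"dy": 0,"dz": 0.25,"rx": 0,"ry": 0,"rz": 0,"hand": 0.5},{"dx": 0,"dy": 0,"dz": 0.25,"rx": 0,"ry": 0,"rz": 0,"hand": 0.5}]'

```text
clock: 38.3
position: [0.5944, -0.0589, 0.4064]
orientation: [-0.0, 0.708, 0.706, -0.0]
contact_force: [0.3, 0.1, 0.1]
width: 0.064
grasp_force: 0.0
```

>>> servo_tool --steps '[{"dx": -0.2,"dy": -0.22,"dz": 0,"rx": 0,"ry": 0,"rz": 0,"hand": 0.5},{"dx": -0.2,"dy": -0.22,"dz": 0,"rx": 0,"ry": 0,"rz": 0,"hand": 0.5},{"dx": -0.2,"dy": -0.22,"dz": 0,"rx": 0,"ry": 0,"rz": 0,"hand": 0.5},{"dx": -0.2,"dy": -0.22,"dz": 0,"rx": 0,"ry": 0,"rz": 0,"hand": 0.5},{"dx": 0,"dy": 0,"dz": 0,"rx": 0,"ry": 0,"rz": 0,"hand": 0.5},{"dx": 0,"dy": 0,"dz": 0,"rx": 0,"ry": 0,"rz": 0,"hand": 0.5}]'

```text
clock: 39.05
position: [0.4346, -0.2351, 0.4057]
orientation: [0.0, 0.708, 0.706, 0.0]
contact_force: [0.3, 0.8, 0.1]
width: 0.0641
grasp_force: 0.0
```

```bash
python3 look.py 13; python3 - <<'E'
from h import *
c=cv2.resize(cv2.imread("pics/side_13.png")[130:330,150:410],(780,600),interpolation=cv2.INTER_CUBIC); cv2.imwrite("pics/c13.png",c)
t=cv2.imread("pics/top_13.png")
for b in blobs("top",t,"black",100):
    if 290<b[0][0]<340 and 195<b[0][1]<235: print(b,onz("top",b[2][0]+b[2][2]/2-.5,b[2][1]+b[2][3]/2-.5,.098))
E
```

```text
top black (274, (304, 204, 21, 20)) [ 0.6022 -0.0653]
39.15 [ 0.4353 -0.2343  0.4055] [-0.58  0.05  1.93  0.    1.15 -0.58]
((np.float64(314.0), np.float64(213.4)), 274, (304, 204, 21, 20)) [ 0.59458973 -0.05843544  0.098     ]
```

View pics/c13.png

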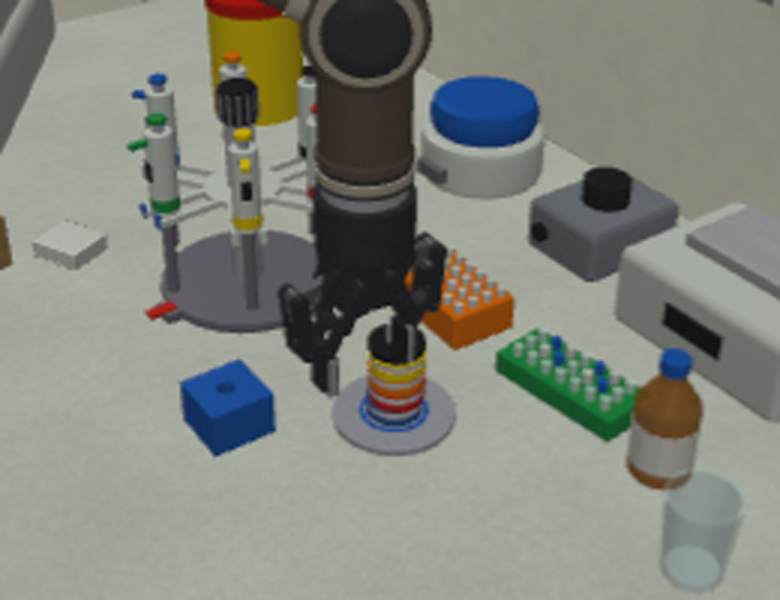

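The cover sits level on the centred four-dish stack at crop (397,345), measured at (0.595, -0.058). The green pipette hangs over the mark at (160,165), and the other things on the bench are where they were. I'll hand the job in.

```bash
python3 -c "
from plant import manip
print(manip.job_done())"
```

```text
the job is handed in; nothing more can be done
None
```

I finished the job and handed it in at about 39 s. The green pipette hangs on the hook over the red mark, and all four dishes are stacked on the plate with the cover on top, about 1–2 mm off centre by my camera measurements. The hand-in returned no verdict.

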